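Pack the checker cases into the locking rack

ROBOT

A 6-joint arm with a two-finger parallel gripper is mounted at the origin on the work surface. World frame = base frame: x ahead of the robot, y to its left, z up, the work surface at z = 0. Lengths are in m, angles in rad, forces in N, time in s.
With the tool pointing down it reaches from about 0.425 to 0.95 m from the base axis. Payload 3.5 kg.
Tool frame: the origin (TCP) lies midway between the tips of the shut fingers; the grasp point (between the pads) lies 19 mm behind it; y points along the fingers, x is the direction in which the jaws open and shut, and the axes are right-handed (so a half turn about y gives the same grasp; the last joint's range is limited). The gripper opens to 85 mm and grips with 20 to 120 N. Pads are 22 mm wide; open, the fingers measure 114 mm over their backs; the gripper's body (76 mm by 85 mm) begins 54 mm behind the grasp point. The pads swing forward as they close: fully open they stand 13 mm farther back than shut.
Start: joints at [-1.302, 0.286, 1.577, -0, 1.279, -0.15], TCP at [0.275, -0.617, 0.231] pointing down, gripper open.
Joint ranges: [-2.77, 2.77], [-0.9, 2.22], [0.21, 2.48], [-1.53, 4.67], [0.24, 2.81], [-2.84, 2.84]. Speed limits (rad/s): [2.79, 2.79, 3.14, 3.14, 3.14, 3.14].

INTERFACE

Orientations are given as a unit quaternion [x, y, z, w].
In Python, from plant import ctrl, viewer gives the robot as it stands.
- The arm moves only by the tool step_arm, never from a script. Its argument "rows" is a list of rows, each a list of 3 entries, a list of its own where there are three numbers: the turn, a rotation vector about the tool's x, y, z in degrees, then the shift along the tool's x, y, z in mm, then the closure, from 0 (fully open) to 1 (shut). A call has 1 to 10 rows; each row is the pose to reach, as a shift and turn from the pose commanded when the call began, along the tool's axes at that moment; what a row does not reach only later rows make up. A row lasts 1/12 s, in which the tool goes at most 41.7 mm and 7.16 degrees, less where a joint would pass 70% of its speed; a pose out of reach is approached as far as the arm can. A call with a gripper value outside its range is refused whole. The fingers move at their own pace and stop on an object; "newtons" is the grip in N (left out, the last holds). Time passes only in rows, so rows that repeat a pose let the fingers close. It gives the time, the measured TCP pose, the force and the opening at its end, in the units of the state.
- ctrl.get_state(): the state, without advancing time (a new reading comes with each control period).
- viewer.read_camera(name): name is "scene" or "top"; returns (picture, depth): 420x560x3 uint8, red, green, blue; 420x560 float32, m along the optical axis (not along the pixel's ray), 0 where there is no reading.
- viewer.calibration(name): a dict with "K" (3x3 intrinsics, pixels), "R" (3x3) and "t" (3): a world point X has camera coordinates R X + t. Camera axes: x right, y down, z forward; pixel columns grow to the right and rows downward; lengths in m; the calibration is good to about 2 mm. A picture is of the moment at which its call begins. calibration takes no time and is no camera call.
- ctrl.sign_off(): hands the job in, once; it reports no verdict.
The state is a dict: "time": time; "qpos": joint angles; "dq": joint speeds; "joint_efforts": joint torques, N m; "eef_pos": TCP position; "tcp_rot": TCP orientation; "contact_force": force on the tool from outside, world axes, zero at the start; "wrist_torque": the same for the moment, N m; "opening": opening from 0.0 (shut) to 1.0 (fully open).
Only numpy, scipy, OpenCV 4.12 (cv2) and the standard library are available. Lean on these libraries where they do the work, as an engineer would, in place of code of your own. Each camera call takes 0.05 s, during which the arm holds its last target.

TASK

Free the rack's sliding stop by pulling its spring pin up by the handle and turning it into the rest notch so that it stays out by itself, then draw the stop back and stand every checker case upright on the rack between the end wall and the stop, face to face like books and with the pin still parked. Push the stop up so that the cases are packed snug against the end wall with no gaps, and turn the handle back so that the pin springs fully home and locks the stop. Leave the other things on the shelf where they are.

Things in the scene. Friction and masses are not known exactly. Their poses are not given: they have to be found in the camera images.
- rack: fixed level rack, 110 wide (x), 358 long (y); origin on its underside, on the table. Deck for the cases 16 mm above it, between low side lips (inside width 78 mm, top 26 mm). End wall 84 mm high at the -y end, inner face at y = -150 mm. Cases stand with their thickness along the rack's y, width along x, centred on x = 0.
- stop_face (a point): on the sliding stop: foot of its flat face (74 mm wide, 70 mm high), which looks along the rack's -y to the end wall; on the centre line at deck height, axes as the rack's. Behind the face (+y) a black block 74 x 68 mm, 42 mm high over the deck, carries the pin, its axis 47 mm behind the face.
- stop (a joint): slide of the stop along the rack's +y, m. Clear space from wall to face = 0.035 + value; ends at -0.004 and 0.196, friction about 2 N. Locking slots in the deck at 0, 0.034, 0.068, 0.102, 0.136 (snug on 1, 2, 3, 4, 5 cases), each with about 3 mm play either way. It starts locked at 0 and cannot slide while the pin is down in a slot.
- pin (a joint): how far the spring pin is pulled up, m: 0 = home in a slot (locked), about 0.010 = tip resting on the deck between slots, about 0.012 = parked in the rest notch with its tip clear of the deck, 0.024 = upper end. The spring pushes it down with 4 N at 0 and 9 N at the top.
- handle (a joint): turn of the pin's handle, rad, counter-clockwise from above: 0 = bar along the rack's y (only here can the pin go down), about 1.25 = over the rest notch; limits -0.06 and 1.31. A ridge stands between: it can be turned only with the pin pulled up over 0.018. Let down at 1.25 it sits in the notch, 5 mm below the ridge top, and stays out.
- handle_grip (a point): on the pin's axis, mid-height of the handle's upright flat grip: an aluminium plate 12 mm thick (its x), 46 mm long (its y), 40 mm high (20 mm up and down from here), to be pinched across its thickness. Under the plate a cross-bar 64 long, 12 thick, 18 high. 97 mm above the table when the pin is home; moves with pin, handle and stop.
- case1: checker case, hard black plastic with a grey seam round it, standing upright, 62 mm wide (its x), 34 mm thick (its y), 84 mm high, about 0.16 kg with a weighted foot; origin at the centre of its underside. All cases are alike; one that is not there reads None from the start (three to five are present).
- case2: checker case, hard black plastic with a grey seam round it, standing upright, 62 mm wide (its x), 34 mm thick (its y), 84 mm high, about 0.16 kg with a weighted foot; origin at the centre of its underside. All cases are alike; one that is not there reads None from the start (three to five are present).
- case3: checker case, hard black plastic with a grey seam round it, standing upright, 62 mm wide (its x), 34 mm thick (its y), 84 mm high, about 0.16 kg with a weighted foot; origin at the centre of its underside. All cases are alike; one that is not there reads None from the start (three to five are present).
- case4: checker case, hard black plastic with a grey seam round it, standing upright, 62 mm wide (its x), 34 mm thick (its y), 84 mm high, about 0.16 kg with a weighted foot; origin at the centre of its underside. All cases are alike; one that is not there reads None from the start (three to five are present).
- case5: checker case, hard black plastic with a grey seam round it, standing upright, 62 mm wide (its x), 34 mm thick (its y), 84 mm high, about 0.16 kg with a weighted foot; origin at the centre of its underside. All cases are alike; one that is not there reads None from the start (three to five are present).
- bowl: stainless steel bowl, 130 mm across, 50 mm high; leave alone
- dice_cup: dark wooden dice cup, 64 mm across, 85 mm high; leave alone
- doubling_cube: clear acrylic doubling cube, 38 mm; leave alone
- checker1: white resin checker, 40 mm across, 12 mm high, lying flat; leave alone
- checker2: white resin checker, 40 mm across, 12 mm high, lying flat; leave alone
- checker3: white resin checker, 40 mm across, 12 mm high, lying flat; leave alone
- spinner: wooden spinner with a turn-knob, disc 90 mm across, 32 mm high; leave alone
Mind the look-alikes: they are no part of the job. Leave any white look-alike of the case4 alone.

How it is judged:
On the way, in this order (a step that is already met when the one before it is completed fails the run):
1. the pin is pulled out and parked in the rest notch by its handle (value of joint pin between 0.008 and 0.0155 m and value of joint handle above 1.1 rad), for 0.2 s.
2. every case stands on the deck between the end wall and the stop, with the pin still parked out (all of step 1 and x of case1 in the frame of rack between -0.012 and 0.012 m and z of case1 in the frame of rack between 0.012 and 0.022 m and y of each of case1, case2, case3, case4, case5 in the frame of rack above -0.14 m and y of each of case1, case2, case3, case4, case5 in the frame of stop_face below -0.01 m and angle between each of case1, case2, case3, case4, case5's own z axis and vertical below 0.12 rad and angle between the y axis of each of case1, case2, case3, case4, case5 and the y axis of rack, either way round below 0.15 rad and x of case2 in the frame of rack between -0.012 and 0.012 m and z of case2 in the frame of rack between 0.012 and 0.022 m and x of case3 in the frame of rack between -0.012 and 0.012 m and z of case3 in the frame of rack between 0.012 and 0.022 m and x of case4 in the frame of rack between -0.012 and 0.012 m and z of case4 in the frame of rack between 0.012 and 0.022 m and x of case5 in the frame of rack between -0.012 and 0.012 m and z of case5 in the frame of rack between 0.012 and 0.022 m), for 0.2 s.
At the end, for the whole second after the job is handed in: Pin home (raised under 4 mm, handle within 0.3 rad of 0); every case at rest on the deck between wall and stop, upright (0.12 rad), square (0.15 rad), within 12 mm of the centre line; cases fill the rack from the wall gaplessly, each within 8 mm of its snug place, up to the stop (value of joint pin below 0.004 m and value of joint handle below 0.3 rad and (y of case1 in the frame of rack between -0.141 and -0.125 m or y of case2 in the frame of rack between -0.141 and -0.125 m or y of case3 in the frame of rack between -0.141 and -0.125 m or y of case4 in the frame of rack between -0.141 and -0.125 m or y of case5 in the frame of rack between -0.141 and -0.125 m) and (y of case1 in the frame of rack between -0.107 and -0.091 m or y of case2 in the frame of rack between -0.107 and -0.091 m or y of case3 in the frame of rack between -0.107 and -0.091 m or y of case4 in the frame of rack between -0.107 and -0.091 m or y of case5 in the frame of rack between -0.107 and -0.091 m or value of joint stop below 0.017 m) and (y of case1 in the frame of rack between -0.073 and -0.057 m or y of case2 in the frame of rack between -0.073 and -0.057 m or y of case3 in the frame of rack between -0.073 and -0.057 m or y of case4 in the frame of rack between -0.073 and -0.057 m or y of case5 in the frame of rack between -0.073 and -0.057 m or value of joint stop below 0.051 m) and (y of case1 in the frame of rack between -0.039 and -0.023 m or y of case2 in the frame of rack between -0.039 and -0.023 m or y of case3 in the frame of rack between -0.039 and -0.023 m or y of case4 in the frame of rack between -0.039 and -0.023 m or y of case5 in the frame of rack between -0.039 and -0.023 m or value of joint stop below 0.085 m) and (y of case1 in the frame of rack between -0.005 and 0.011 m or y of case2 in the frame of rack between -0.005 and 0.011 m or y of case3 in the frame of rack between -0.005 and 0.011 m or y of case4 in the frame of rack between -0.005 and 0.011 m or y of case5 in the frame of rack between -0.005 and 0.011 m or value of joint stop below 0.119 m) and x of case1 in the frame of rack between -0.012 and 0.012 m and z of case1 in the frame of rack between 0.012 and 0.022 m and y of each of case1, case2, case3, case4, case5 in the frame of rack above -0.14 m and y of each of case1, case2, case3, case4, case5 in the frame of stop_face below -0.01 m and angle between each of case1, case2, case3, case4, case5's own z axis and vertical below 0.12 rad and angle between the y axis of each of case1, case2, case3, case4, case5 and the y axis of rack, either way round below 0.15 rad and linear speed of each of case1, case2, case3, case4, case5 below 0.02 m/s and x of case2 in the frame of rack between -0.012 and 0.012 m and z of case2 in the frame of rack between 0.012 and 0.022 m and x of case3 in the frame of rack between -0.012 and 0.012 m and z of case3 in the frame of rack between 0.012 and 0.022 m and x of case4 in the frame of rack between -0.012 and 0.012 m and z of case4 in the frame of rack between 0.012 and 0.022 m and x of case5 in the frame of rack between -0.012 and 0.012 m and z of case5 in the frame of rack between 0.012 and 0.022 m); the robot touches nothing.
It fails at once if a bystander is pushed more than 6 cm from its place or tipped over (distance of any of bowl, dice_cup, doubling_cube, checker1, checker2, checker3, spinner from where it was at the start of the episode above 0.06 m or angle between any of bowl, dice_cup, doubling_cube, checker1, checker2, checker3, spinner's own z axis and vertical above 0.6 rad).
Of case1, case2, case3, case4, case5 only 3 to 5 are there at a start; the rules pass over those that are not, and their reading is None.
At some moment in a run one of case1, case2, case3, case4, case5 may be knocked a few centimetres aside while the robot is not near it.
Once in a run the grip may slacken for a moment while it holds something.
It also fails if it takes over 210 s, if anything falls off the work surface, if the arm or the gripper's body presses on something with over 40 N, if the wrist force passes 120 N, or if a joint passes its speed limit or range.

## Working session

There is one attempt and no reset: what is moved stays moved. The work goes in short steps, Python scripts to look and compute and a tool call to move; the robot and the scene stay as the last step left them, time stands still between calls to the robot, and variables do not carry over. Pictures are saved under pics/ and viewed, and the job is handed in when it is done.

Besides the shell and the picture viewer there is one more tool, called after "Emit:" as name(argument=value, ...), one argument or row to a line, values as JSON. step_arm: Moves the arm, as the interface text tells. Its arguments: {"type":"object","properties":{"rows":{"type":"array"},"newtons":{"type":"number"}},"required":["rows"]}

```bash
mkdir -p pics; ls; python3 - <<'E'
from plant import ctrl, viewer
import cv2,numpy as np
s=ctrl.get_state();print(s)
for n in ("scene","top"):
    p,d=viewer.read_camera(n);c=viewer.calibration(n)
    cv2.imwrite(f"pics/{n}0.png",p[:,:,::-1]);np.savez(f"/tmp/{n}0.npz",p=p,d=d,**c)
    print(n,c)
E
```

```text
pics
{'time': 0.0, 'qpos': array([-1.30198577e+00,  2.87162948e-01,  1.57821233e+00,  9.31999161e-06,
        1.27859454e+00, -1.49963952e-01]), 'dq': array([-0.00058618,  0.0013666 , -0.00163649, -0.00136072, -0.00064153,
       -0.00062222]), 'joint_efforts': array([ 6.18960275e-04, -4.05979800e+01, -2.92625320e+01, -1.50031619e-04,
        5.81306987e-03, -1.81615277e-06]), 'eef_pos': array([ 0.27435403, -0.61599535,  0.22992987]), 'tcp_rot': array([-0.59244828,  0.38577591, -0.38452303,  0.59356889]), 'contact_force': array([-0.50466243, -0.40233459, -0.54127023]), 'wrist_torque': array([ 0.07147112, -0.05308098, -0.00132324]), 'opening': 0.9985792665544332}
scene {'K': array([[474.35573515,   0.        , 283.71549805],
       [  0.        , 474.35573515, 210.09110233],
       [  0.        ,   0.        ,   1.        ]]), 'R': array([[ 0.08012427,  0.99666877, -0.01521419],
       [ 0.80031001, -0.07342241, -0.59507397],
       [-0.5942087 ,  0.0355038 , -0.80352691]]), 't': array([-0.0213791 , -0.34506898,  1.45490337])}
top {'K': array([[434.70129538,   0.        , 280.28756218],
       [  0.        , 434.70129538, 214.72891814],
       [  0.        ,   0.        ,   1.        ]]), 'R': array([[-1.70214768e-02, -9.99849854e-01, -3.24621449e-03],
       [-9.80801445e-01,  1.73278278e-02, -1.94237671e-01],
       [ 1.94264757e-01, -1.22320148e-04, -9.80949127e-01]]), 't': array([0.01696567, 0.50299962, 1.33384571])}
```

View pics/scene0.png

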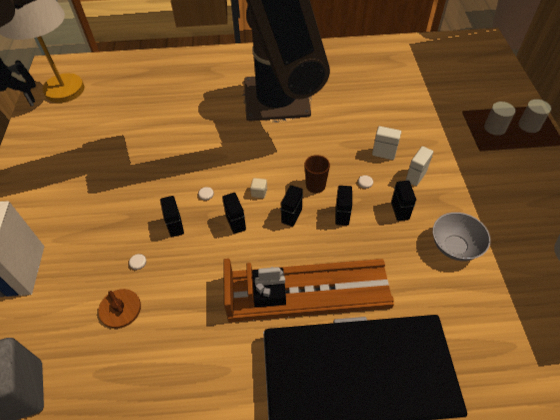

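View pics/top0.png

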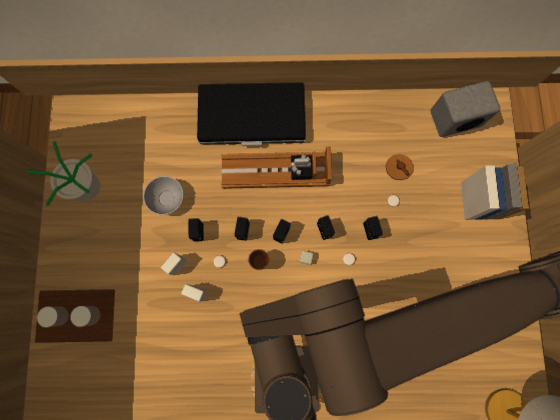

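The scene shows five black cases (scene px (172,216), (235,213), (292,206), (344,205), (403,200)). Two white look-alikes at (387,143) and (420,166) are not part of the job. The rack has its wall at about (230,288) and the stop block at about (268,290). I'll measure these next.

```bash
cat > h.py <<'E'
import numpy as np,cv2
def load(n,tag):
    z=np.load(f"/tmp/{n}{tag}.npz");return z
def cloud(z):
    d=z['d'];h,w=d.shape;u,v=np.meshgrid(np.arange(w),np.arange(h))
    K=z['K'];P=np.stack([(u-K[0,2])/K[0,0]*d,(v-K[1,2])/K[1,1]*d,d],-1)
    X=(P-z['t'])@z['R']
    X[d==0]=np.nan
    return X
def snap(tag,names=("scene","top")):
    from plant import viewer
    for n in names:
        p,d=viewer.read_camera(n);c=viewer.calibration(n)
        cv2.imwrite(f"pics/{n}{tag}.png",p[:,:,::-1]);np.savez(f"/tmp/{n}{tag}.npz",p=p,d=d,**c)
def crop(n,tag,u0,v0,u1,v1,s):
    im=cv2.imread(f"pics/{n}{tag}.png")[v0:v1,u0:u1]
    cv2.imwrite(f"pics/{n}{tag}c.png",cv2.resize(im,None,fx=s,fy=s,interpolation=cv2.INTER_CUBIC))
def heightmap(tag,names,x0,x1,y0,y1,res=0.002):
    # max-height map; rows: x descending, columns y descending (like top)
    H=np.full((int((x1-x0)/res),int((y1-y0)/res)),np.nan)
    return H
E
python3 - <<'E'
from h import *
crop("top","0",150,140,400,280,3.2)
crop("scene","0",150,160,430,320,2.8)
z=load("top","0");X=cloud(z)
# cases: pts with z in .07-.1, dark
for n in("top","scene"):
    z=load(n,"0");X=cloud(z);p=z['p'].astype(int)
    m=(X[...,2]>.05)&(X[...,2]<.095)&(X[...,0]>.45)&(X[...,0]<.64)&(abs(X[...,1])<.4)
    k,l,st,c=cv2.connectedComponentsWithStats(m.astype(np.uint8))
    for i in range(1,k):
        if st[i,4]<30: continue
        q=X[l==i];t=q[q[:,2]>.078]
        print(n,c[i].round(),st[i,4],"top",len(t),t.mean(0).round(4) if len(t) else None,q[:,2].max().round(3),p[l==i].mean(0).round(), cv2.minAreaRect((t[:,:2]*1000).astype(np.float32)) if len(t)>4 else '')
E
```

```text
top [305. 174.] 118 top 16 [ 0.6335 -0.1022  0.0876] 0.093 [50. 38. 28.] ((633.8921508789062, -102.16493225097656), (9.395084381103516, 11.62159538269043), 89.6541748046875)
top [329. 175.] 57 top 36 [ 0.6253 -0.1488  0.0835] 0.088 [123.  72.  31.] ((625.3059692382812, -147.9940185546875), (13.146409034729004, 27.727712631225586), 88.60150146484375)
top [325. 222.] 159 top 141 [ 0.4703 -0.1316  0.0831] 0.089 [33. 27. 22.] ((468.52301025390625, -130.8553466796875), (46.7270393371582, 35.06467056274414), 20.017797470092773)
top [242. 224.] 165 top 144 [0.4709 0.129  0.0834] 0.091 [30. 25. 21.] ((470.5088195800781, 129.3233184814453), (34.1490364074707, 43.459712982177734), 83.85443115234375)
top [373. 222.] 151 top 123 [ 0.4688 -0.2802  0.0833] 0.09 [31. 26. 21.] ((468.5972595214844, -280.5183410644531), (37.23073959350586, 33.69855880737305), 8.939772605895996)
top [194. 224.] 169 top 148 [0.4706 0.2766 0.0828] 0.089 [32. 26. 21.] ((471.0308532714844, 277.18701171875), (41.803401947021484, 35.24187469482422), 0.367501437664032)
top [283. 225.] 118 top 110 [ 4.649e-01 -3.000e-04  8.310
[... 668 characters left out ...]
[234. 210.] 356 top 230 [ 0.4719 -0.1334  0.0839] 0.089 [13. 12. 12.] ((469.6224670410156, -132.8323974609375), (45.5596809387207, 34.25579071044922), 15.809450149536133)
scene [170. 214.] 323 top 210 [ 0.47   -0.2818  0.0839] 0.09 [16. 14. 12.] ((468.3655090332031, -281.72412109375), (42.00982666015625, 33.89784622192383), 12.308928489685059)
scene [226. 265.] 92 top 82 [ 0.6244 -0.1509  0.0836] 0.087 [135.  72.  23.] ((624.5540161132812, -151.06747436523438), (13.49755573272705, 29.78423309326172), 89.79503631591797)
scene [251. 269.] 60 top 27 [ 0.6331 -0.1039  0.0875] 0.091 [81. 47. 20.] ((632.7703857421875, -104.12908935546875), (8.65067195892334, 13.885607719421387), 88.18669128417969)
```

View pics/top0c.png

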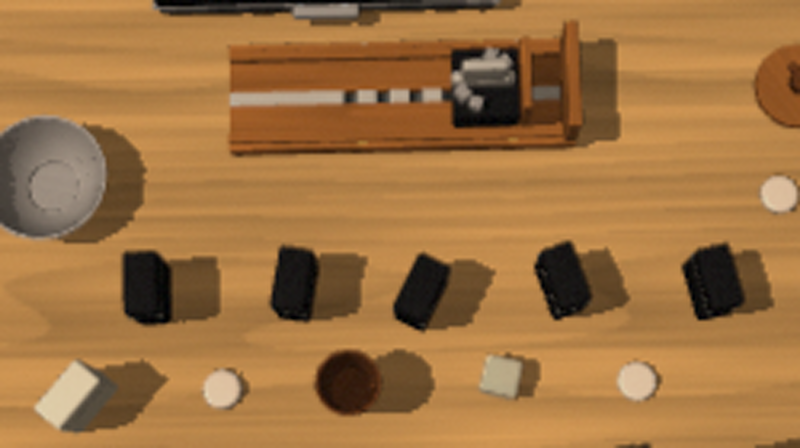

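View pics/scene0c.png

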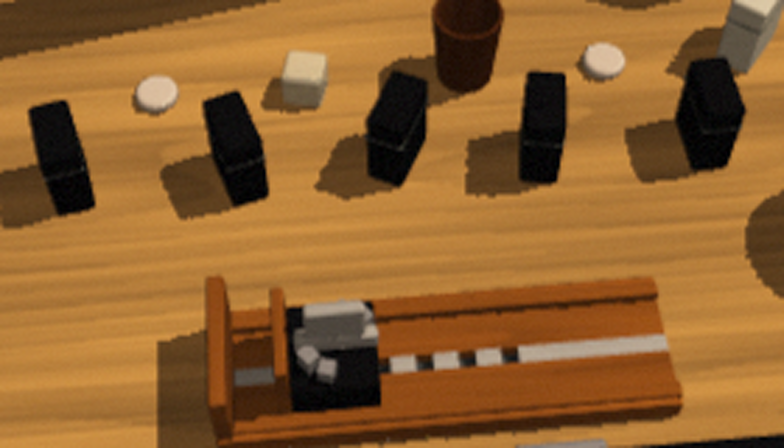

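```bash
cat > meas.py <<'E'
from h import *
import sys
def cases(tag,ns=("top","scene"),zlo=.076,zhi=.094,box=(.35,.58,-.4,.4),dark=60):
    out=[]
    for n in ns:
        z=load(n,tag);X=cloud(z);p=z['p'].astype(int)
        m=(X[...,2]>zlo)&(X[...,2]<zhi)&(X[...,0]>box[0])&(X[...,0]<box[1])&(X[...,1]>box[2])&(X[...,1]<box[3])&(p.max(-1)<dark)
        k,l,st,c=cv2.connectedComponentsWithStats(m.astype(np.uint8))
        for i in range(1,k):
            if st[i,4]<40: continue
            t=X[l==i]
            r=cv2.minAreaRect((t[:,:2]*1000).astype(np.float32))
            # axis of long dim
            b=cv2.boxPoints(r);e=b[1]-b[0];f=b[2]-b[1];L=e if np.linalg.norm(e)>np.linalg.norm(f) else f
            a=np.degrees(np.arctan2(L[1],L[0]));a=(a+90)%180-90
            print(n,c[i].round(),st[i,4],"ctr",np.round(r[0],1),"mean",(t.mean(0)*1000).round(1),"size",np.round(sorted(r[1]),1),"long axis deg from x",round(a,1))
if __name__=="__main__": cases(sys.argv[1])
E
python3 - <<'E'
from meas import *
cases("0")
from scipy.spatial.transform import Rotation as Ro
print(Ro.from_quat([-0.59244828,  0.38577591, -0.38452303,  0.59356889]).as_matrix().round(3))
for n in("top","scene"):
    z=load(n,"0");X=cloud(z)
    # lips z .022-.03
    b=(X[...,0]>.55)&(X[...,0]<.8)&(X[...,1]>-.25)&(X[...,1]<.3)
    w=X[b&(X[...,2]>.078)&(X[...,2]<.093)]
    # wall: y near -.15
    wl=w[w[:,1]<-.135];print(n,"wall",np.percentile(wl,[1,50,99],axis=0).round(4).tolist())
    fc=X[b&(X[...,2]>.078)&(X[...,2]<.1)&(X[...,1]>-.125)&(X[...,1]<-.09)];print("face",np.percentile(fc,[1,50,99],axis=0).round(4).tolist())
    hd=X[b&(X[...,2]>.102)];print("handle top",len(hd),hd.mean(0),cv2.minAreaRect((hd[:,:2]*1000).astype(np.float32)))
    for y0 in np.arange(0,.2,.04):
        s=X[b&(abs(X[...,1]-y0)<.02)&(X[...,2]>.021)&(X[...,2]<.031)]
        lo=s[s[:,0]<.66];hi=s[s[:,0]>.66]
        print(round(y0,2),np.percentile(lo[:,0],[5,50,95]).round(4),np.percentile(hi[:,0],[5,50,95]).round(4))
    r=X[b&(X[...,2]>.01)&(X[...,2]<.03)];print("rack y max",np.percentile(r[:,1],[0.5,99.5,100]))
    bd=X[(X[...,0]>.72)&(X[...,0]<.95)&(X[...,1]>-.05)&(X[...,1]<.25)];print("board z",np.percentile(bd[:,2],[50,90]))
E
```

```text
top [241. 227.] 204 ctr [460.6 130.4] mean [460.4 130.3  82.9] size [33.1 59. ] long axis deg from x -9.3
top [327. 226.] 200 ctr [ 459.6 -134. ] mean [ 459.  -133.8   83.2] size [33.8 59.7] long axis deg from x 21.5
top [375. 226.] 204 ctr [ 455.4 -282.9] mean [ 454.8 -282.1   83.1] size [33.3 59.3] long axis deg from x 13.2
top [194. 228.] 204 ctr [460.1 275.5] mean [459.7 275.6  82.7] size [32.3 57.8] long axis deg from x 1.9
top [281. 230.] 203 ctr [450.2   5.4] mean [449.8   5.6  82.8] size [32.  58.8] long axis deg from x -27.7
scene [315. 173.] 63 ctr [383.8  71. ] mean [385.   68.2  81.5] size [17.4 54.4] long axis deg from x 81.4
scene [405. 192.] 316 ctr [460.2 274.9] mean [463.2 274.2  83.1] size [34.7 64. ] long axis deg from x -0.1
scene [291. 197.] 311 ctr [452.5   4.5] mean [454.7   4.4  83.4] size [34.6 61.4] long axis deg from x -26.8
scene [344. 197.] 307 ctr [461.3 128.7] mean [465.2 128.6  83.3] size [32.7 65.4] long axis deg from x -9.0
scene [232. 205.] 313 ctr [ 461.8 -135.8] mean [ 464.7 -135.3   83.7] size [33.1 62.5] long axis deg from x 18.0
scene [169. 208
[... 804 characters left out ...]
oard z [0.05323714 0.05771905]
scene wall [[0.6109, -0.1576, 0.0786], [0.6695, -0.1495, 0.0839], [0.7183, -0.1433, 0.0879]]
face [[0.6263, -0.1085, 0.0794], [0.6682, -0.1034, 0.0877], [0.7004, -0.0984, 0.0911]]
handle top 167 [ 0.6659235  -0.06166425  0.11266214] ((664.372314453125, -61.49658966064453), (13.027881622314453, 44.11042785644531), 2.0845158100128174)
0.0 [0.6076 0.6178 0.6245] [0.7029 0.7115 0.7197]
0.04 [0.6071 0.616  0.6242] [0.7027 0.7118 0.7194]
0.08 [0.6071 0.6173 0.6244] [0.7023 0.7109 0.719 ]
0.12 [0.6073 0.6168 0.6238] [0.7021 0.7105 0.7191]
0.16 [0.6066 0.6168 0.6237] [0.702  0.7107 0.7188]
rack y max [-0.1440462   0.1991006   0.20078505]
board z [0.05481648 0.05694446]
```

```bash
cat > go.py <<'E'
import sys,numpy as np
from scipy.spatial.transform import Rotation as Ro
from plant import ctrl
# usage: go.py x y z yaw_deg(of tool x from world x)
s=ctrl.get_state();R=Ro.from_quat(s['tcp_rot']);p=s['eef_pos']
M=R.as_matrix()
print("t",round(s['time'],2),"tcp",(p*1000).round(1),"toolx yaw",np.degrees(np.arctan2(M[1,0],M[0,0])).round(2),"tilt",np.degrees(np.arccos(-M[2,1])).round(2),"F",s['contact_force'].round(1),"open",round(s['opening'],3),"q",s['qpos'].round(2))
if len(sys.argv)>4:
    x,y,z,a=map(float,sys.argv[1:5]);a=np.radians(a)
    T=np.array([[np.cos(a),0,-np.sin(a)],[np.sin(a),0,np.cos(a)],[0,-1,0]]) # columns toolx, tooly(down), toolz
    T=np.stack([[np.cos(a),np.sin(a),0],[0,0,-1],np.cross([np.cos(a),np.sin(a),0],[0,0,-1])],1)
    rv=np.degrees(Ro.from_matrix(M.T@T).as_rotvec());sh=M.T@(np.array([x,y,z])-p*1000)
    print("turn",rv.round(1),"shift",sh.round(1),"rows",round(max(np.linalg.norm(sh)/41.7,np.linalg.norm(rv)/7.16),1))
E
python3 go.py 664 -60.5 180 0
```

```text
t 0.1 tcp [ 274.4 -616.1  230. ] toolx yaw -66.01 tilt 0.12 F [-0.3  0.7 -0.6] open 1.001 q [-1.3   0.29  1.58  0.    1.28 -0.15]
turn [ -0.1 -66.   -0.1] shift [-349.    51.   581.9] rows 16.3
```

Emit:
step_arm(
  rows=[
    [[0, -66, 0], [-349, 20, 582], 0],
    [[0, -66, 0], [-349, 20, 582], 0],
    [[0, -66, 0], [-349, 20, 582], 0],
    [[0, -66, 0], [-349, 20, 582], 0],
    [[0, -66, 0], [-349, 20, 582], 0],
    [[0, -66, 0], [-349, 20, 582], 0],
    [[0, -66, 0], [-349, 20, 582], 0],
    [[0, -66, 0], [-349, 20, 582], 0],
    [[0, -66, 0], [-349, 20, 582], 0],
    [[0, -66, 0], [-349, 20, 582], 0],
  ],
)

```text
time: 0.93
eef_pos: [0.5143, -0.2737, 0.2186]
tcp_rot: [-0.707, -0.001, 0.002, 0.707]
contact_force: [0.8, -0.4, -0.4]
opening: 1.001
```

```bash
python3 go.py 664 -60.5 150 0.2
```

```text
t 0.93 tcp [ 514.3 -273.7  218.6] toolx yaw 0.26 tilt 0.04 F [ 0.8 -0.4 -0.4] open 1.001 q [-0.66  0.1   1.82 -0.    1.23 -0.67]
turn [-0.   0.1 -0. ] shift [150.7  68.6 212.5] rows 6.5
```

Emit:
step_arm(
  rows=[
    [[0, 0, 0], [150, 20, 213], 0],
    [[0, 0, 0], [150, 20, 213], 0],
    [[0, 0, 0], [150, 20, 213], 0],
    [[0, 0, 0], [150, 20, 213], 0],
    [[0, 0, 0], [150, 20, 213], 0],
    [[0, 0, 0], [150, 20, 213], 0],
    [[0, 0, 0], [150, 20, 213], 0],
    [[0, 0, 0], [150, 60, 213], 0],
    [[0, 0, 0], [150, 60, 213], 0],
  ],
)

```text
time: 1.68
eef_pos: [0.6602, -0.0607, 0.1517]
tcp_rot: [-0.706, 0.003, 0.005, 0.708]
contact_force: [-1.9, -0.4, -3.0]
opening: 1.001
```

```bash
python3 go.py 664 -60.5 83 0.2; python3 -c "
from h import *
snap('1');crop('scene','1',180,180,340,320,5);crop('top','1',220,90,360,210,5)"
```

```text
t 1.68 tcp [660.2 -60.7 151.7] toolx yaw 0.12 tilt 0.69 F [-1.9 -0.4 -3. ] open 1.001 q [-0.24  0.34  1.66 -0.    1.15 -0.25]
turn [-0.2 -0.1 -0.7] shift [ 4.6 68.6 -0. ] rows 1.6
```

View pics/scene1c.png

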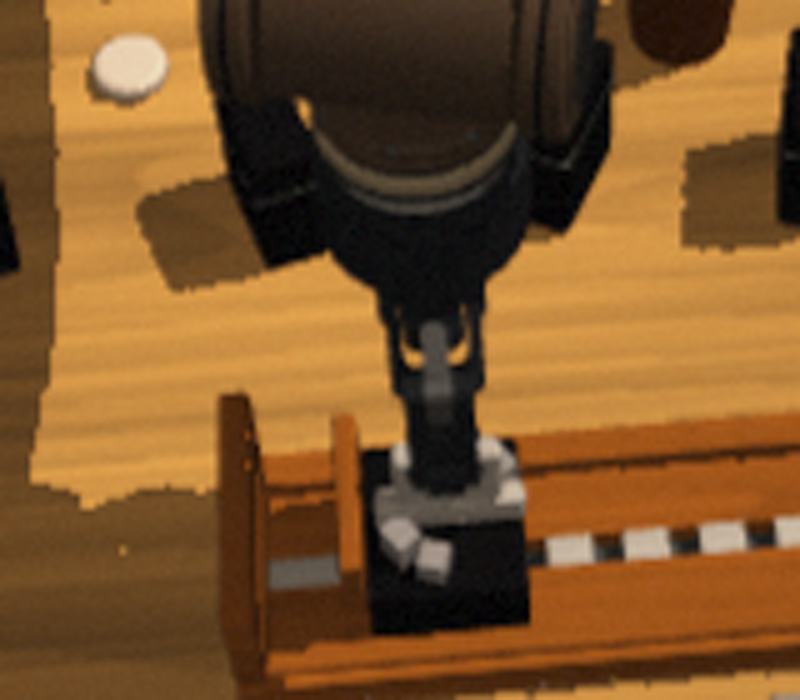

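Emit:
step_arm(
  rows=[
    [[0, 0, 0], [2, 40, 0], 0],
    [[0, 0, 0], [2, 66, 0], 0],
    [[0, 0, 0], [2, 66, 0], 0],
    [[0, 0, 0], [2, 66, 0], 0],
    [[0, 0, 0], [2, 66, 0], 0],
  ],
)

```text
time: 2.2
eef_pos: [0.6672, -0.0638, 0.096]
tcp_rot: [0.707, 0.001, 0.002, -0.707]
contact_force: [-0.3, 0.5, 0.4]
opening: 1.0
```

```bash
python3 go.py 664 -60.5 84 0.2; python3 -c "
from h import *
snap('2');crop('scene','2',180,180,340,320,5);crop('top','2',220,90,360,210,5)"
```

```text
t 2.2 tcp [667.2 -63.8  96. ] toolx yaw -0.06 tilt 0.23 F [-0.3  0.5  0.4] open 1.0 q [-0.25  0.41  1.68  0.    1.05 -0.25]
turn [ 0.1 -0.3  0.2] shift [-3.2 12.   3.3] rows 0.3
```

View pics/scene2c.png

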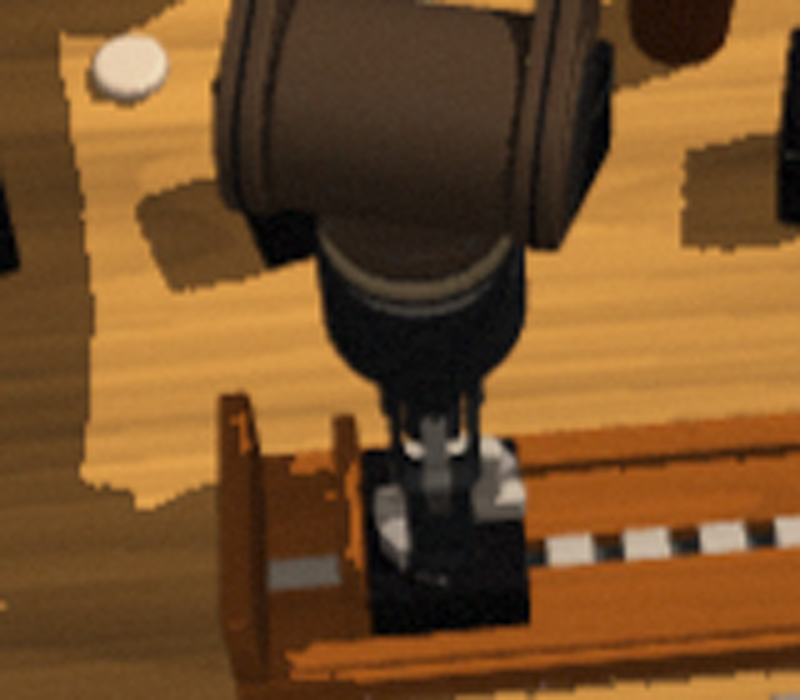

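Emit:
step_arm(
  rows=[
    [[0, 0, 0], [-3, 12, 3], 0],
    [[0, 0, 0], [-3, 12, 3], 0],
    [[0, 0, 0], [-3, 12, 3], 0],
    [[0, 0, 0], [-3, 12, 3], 0],
  ],
)

```text
time: 2.63
eef_pos: [0.6625, -0.0595, 0.0809]
tcp_rot: [-0.707, 0.0, 0.0, 0.707]
contact_force: [0.7, -0.0, -0.5]
opening: 1.001
```

```bash
python3 go.py 664 -60.5 84 0.2
```

```text
t 2.63 tcp [662.5 -59.5  80.9] toolx yaw 0.01 tilt 0.02 F [ 0.7 -0.  -0.5] open 1.001 q [-0.24  0.42  1.7   0.    1.02 -0.24]
turn [-0.  -0.2 -0. ] shift [ 1.5 -3.1 -1. ] rows 0.1
```

Close with 60 N.

Emit:
step_arm(
  rows=[
    [[0, 0, 0], [1, -3, -1], 0.5],
    [[0, 0, 0], [1, -3, -1], 1],
    [[0, 0, 0], [1, -3, -1], 1],
    [[0, 0, 0], [1, -3, -1], 1],
    [[0, 0, 0], [1, -3, -1], 1],
    [[0, 0, 0], [1, -3, -1], 1],
    [[0, 0, 0], [1, -3, -1], 1],
    [[0, 0, 0], [1, -3, -1], 1],
  ],
  newtons=60,
)

```text
time: 3.3
eef_pos: [0.6634, -0.0607, 0.0842]
tcp_rot: [-0.707, 0.0, 0.0, 0.707]
contact_force: [-2.1, -0.1, 2.3]
opening: 0.134
```

```bash
python3 go.py 664 -60.5 104 0.2
```

```text
t 3.3 tcp [663.4 -60.7  84.2] toolx yaw -0.0 tilt 0.06 F [-2.1 -0.1  2.3] open 0.134 q [-0.24  0.41  1.7  -0.    1.03 -0.24]
turn [-0.  -0.2 -0.1] shift [  0.5 -19.8   0.2] rows 0.5
```

Emit:
step_arm(
  rows=[
    [[0, 0, 0], [0, -8, 0], 1],
    [[0, 0, 0], [0, -15, 0], 1],
    [[0, 0, 0], [0, -21, 0], 1],
    [[0, 0, 0], [0, -21, 0], 1],
    [[0, 0, 0], [0, -21, 0], 1],
    [[0, 0, 0], [0, -21, 0], 1],
  ],
)

```text
time: 3.8
eef_pos: [0.6632, -0.0607, 0.104]
tcp_rot: [-0.707, 0.0, 0.0, 0.707]
contact_force: [1.3, -0.8, -8.5]
opening: 0.133
```

```bash
python3 go.py 664 -60.5 105 71.6;python3 -c "
from h import *
snap('3');crop('scene','3',180,180,340,320,5)"
```

```text
t 3.8 tcp [663.2 -60.7 104. ] toolx yaw -0.01 tilt 0.07 F [ 1.3 -0.8 -8.5] open 0.133 q [-0.24  0.39  1.69 -0.    1.06 -0.24]
turn [ -0.1 -71.6  -0.1] shift [ 0.8 -1.   0.2] rows 10.0
```

View pics/scene3c.png

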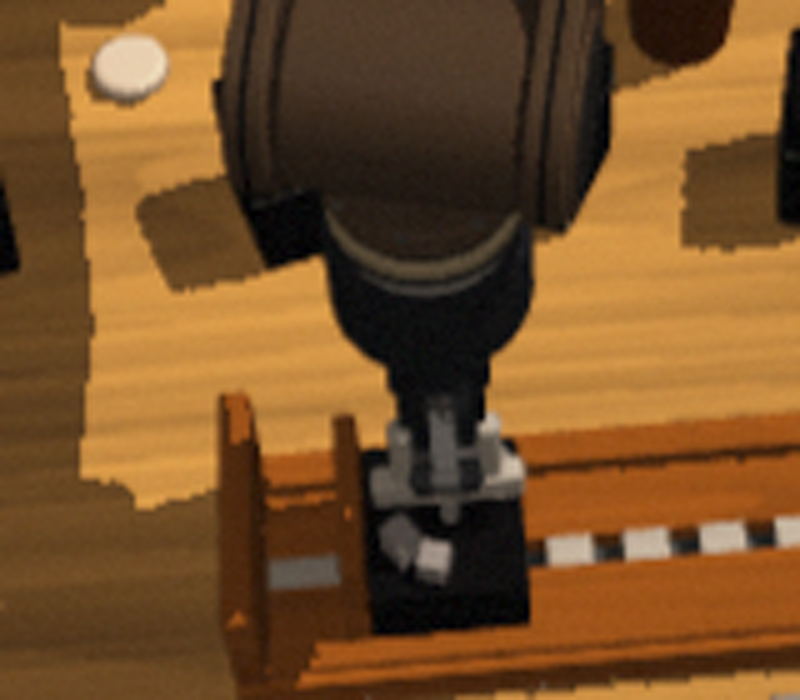

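The handle lifted about 20 mm and the spring load reads 8.5 N. Now I'll turn it.

Emit:
step_arm(
  rows=[
    [[0, -7, 0], [0, -1, 0], 1],
    [[0, -14, 0], [0, -1, 0], 1],
    [[0, -21, 0], [0, -1, 0], 1],
    [[0, -28, 0], [0, -1, 0], 1],
    [[0, -35, 0], [0, -1, 0], 1],
    [[0, -42, 0], [0, -1, 0], 1],
    [[0, -49, 0], [0, -1, 0], 1],
    [[0, -56, 0], [0, -1, 0], 1],
    [[0, -63, 0], [0, -1, 0], 1],
    [[0, -70, 0], [0, -1, 0], 1],
  ],
)

```text
time: 4.73
eef_pos: [0.6632, -0.0605, 0.1052]
tcp_rot: [-0.578, -0.407, 0.408, 0.578]
contact_force: [0.8, -1.3, -9.9]
opening: 0.131
```

```bash
python3 go.py 664 -60.5 105 72
```

```text
t 4.73 tcp [663.2 -60.5 105.2] toolx yaw 70.34 tilt 0.09 F [ 0.8 -1.3 -9.9] open 0.131 q [-0.24  0.39  1.69  0.    1.07 -1.47]
turn [-0.1 -1.7  0. ] shift [ 0.3  0.2 -0.7] rows 0.2
```

Turned; now let down to about 12 mm (TCP z ≈ 96).

Emit:
step_arm(
  rows=[
    [[0, -2, 0], [0, 0, 0], 1],
    [[0, -2, 0], [0, 3, 0], 1],
    [[0, -2, 0], [0, 6, 0], 1],
    [[0, -2, 0], [0, 9, 0], 1],
    [[0, -2, 0], [0, 9, 0], 1],
    [[0, -2, 0], [0, 9, 0], 1],
    [[0, -2, 0], [0, 9, 0], 1],
  ],
)

```text
time: 5.32
eef_pos: [0.6634, -0.0605, 0.0968]
tcp_rot: [-0.572, -0.415, 0.416, 0.572]
contact_force: [-0.6, -0.3, -6.9]
opening: 0.13
```

```bash
python3 go.py 664 135 97 72;python3 -c "
from h import *
snap('4');crop('scene','4',180,180,340,320,5)"
```

```text
t 5.32 tcp [663.4 -60.5  96.8] toolx yaw 71.98 tilt 0.07 F [-0.6 -0.3 -6.9] open 0.13 q [-0.24  0.4   1.69  0.    1.05 -1.5 ]
turn [-0.1 -0.   0. ] shift [ 1.861e+02 -1.000e-01  5.990e+01] rows 4.7
```

View pics/scene4c.png

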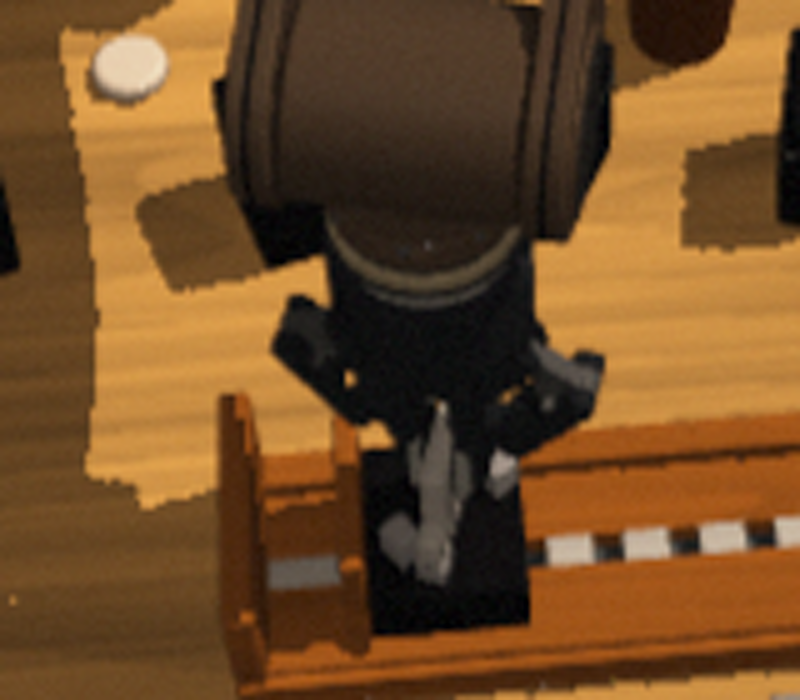

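Emit:
step_arm(
  rows=[
    [[0, 0, 0], [0, 1.5, 0], 1],
    [[0, 0, 0], [0, 2, 0], 1],
    [[0, 0, 0], [0, 2, 0], 1],
    [[0, 0, 0], [0, 2, 0], 1],
  ],
)

```text
time: 5.75
eef_pos: [0.6636, -0.0606, 0.0963]
tcp_rot: [-0.572, -0.415, 0.416, 0.572]
contact_force: [-5.2, 1.1, -0.4]
opening: 0.128
```

```bash
python3 go.py 664 125 97 72
```

```text
t 5.75 tcp [663.6 -60.6  96.3] toolx yaw 72.0 tilt 0.05 F [-5.2  1.1 -0.4] open 0.128 q [-0.24  0.4   1.69 -0.    1.05 -1.5 ]
turn [-0.1  0.  -0. ] shift [176.6  -0.7  56.9] rows 4.5
```

Emit:
step_arm(
  rows=[
    [[0, 0, 0], [9.5, 0, 3.1], 1],
    [[0, 0, 0], [28.5, 0, 9.3], 1],
    [[0, 0, 0], [47.6, 0, 15.5], 1],
    [[0, 0, 0], [71.3, 0, 23.2], 1],
    [[0, 0, 0], [95.1, 0, 30.9], 1],
    [[0, 0, 0], [118.9, 0, 38.6], 1],
    [[0, 0, 0], [142.7, 0, 46.4], 1],
    [[0, 0, 0], [161.7, 0, 52.5], 1],
    [[0, 0, 0], [175, 0, 56.9], 1],
    [[0, 0, 0], [175, 0, 56.9], 1],
  ],
)

```text
time: 6.58
eef_pos: [0.663, 0.1264, 0.0963]
tcp_rot: [-0.571, -0.416, 0.416, 0.572]
contact_force: [-5.8, 1.2, 0.7]
opening: 0.129
```

```bash
python3 go.py 664 125 97 72; python3 -c "
from h import *
snap('5')"
```

```text
t 6.58 tcp [663.  126.4  96.3] toolx yaw 72.14 tilt 0.11 F [-5.8  1.2  0.7] open 0.129 q [ 0.04  0.42  1.67  0.    1.06 -1.22]
turn [-0.1  0.1  0.1] shift [-1.  -0.7 -1.4] rows 0.0
```

View pics/scene5.png

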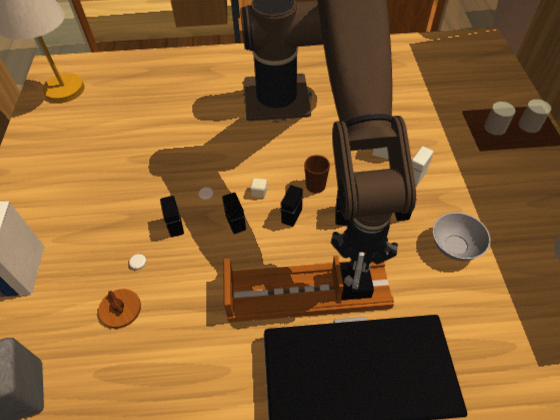

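The stop has slid back and the pin is still parked (scene px (357,270)). Release it and rise.

Emit:
step_arm(
  rows=[
    [[0, 0, 0], [0, 0, 0], 0.6],
    [[0, 0, 0], [0, 0, 0], 0.6],
    [[0, 0, 0], [0, 0, 0], 0.6],
    [[0, 0, 0], [0, -10, 0], 0.6],
    [[0, 0, 0], [0, -50, 0], 0.4],
    [[0, 0, 0], [0, -90, 0], 0.2],
    [[0, 0, 0], [0, -110, 0], 0],
    [[0, 0, 0], [0, -110, 0], 0],
  ],
)

```text
time: 7.35
eef_pos: [0.6682, 0.1232, 0.2151]
tcp_rot: [0.575, 0.42, -0.411, -0.569]
contact_force: [1.1, 0.7, 0.8]
opening: 0.947
```

```bash
python3 go.py 461 -135 200 19; python3 -c "
from h import *
snap('6');crop('scene','6',220,220,420,340,4)
from meas import cases
cases('6')"
```

```text
t 7.35 tcp [668.2 123.2 215.1] toolx yaw 71.98 tilt 0.92 F [1.1 0.7 0.8] open 0.947 q [ 0.03  0.3   1.59 -0.    1.24 -1.22]
turn [ 0.7 53.   0.7] shift [-309.7   11.6  117.3] rows 7.9
top [327. 226.] 207 ctr [ 460.5 -133.9] mean [ 459.5 -133.9   83.1] size [33.  60.4] long axis deg from x 18.3
top [375. 226.] 203 ctr [ 456.  -283.1] mean [ 454.9 -281.9   83.1] size [33.6 59.2] long axis deg from x 12.1
top [193. 228.] 158 ctr [459.2 278.3] mean [460.2 279.4  83.1] size [26.6 59.1] long axis deg from x 0.7
top [281. 230.] 202 ctr [449.7   5.6] mean [449.7   5.5  83.2] size [32.2 57.6] long axis deg from x -27.6
scene [316. 174.] 46 ctr [384.4  72.2] mean [386.7  71.5  81.1] size [18.6 51.7] long axis deg from x 81.1
scene [406. 192.] 273 ctr [461.  275.3] mean [464.5 275.4  83.3] size [33.8 63.2] long axis deg from x 2.2
scene [291. 197.] 309 ctr [451.9   4.4] mean [454.8   4.6  83.4] size [33.6 61.8] long axis deg from x -27.0
scene [345. 189.] 92 ctr [445.3 132.9] mean [443.8 133.7  83.8] size [26.6 31.9] long axis deg from x 89.2
scene [232. 205.] 315 ctr [ 462.6 -135.6] mean [ 464.8 -135.2   83.8] size [33.  61.3] long axis deg from x 17.2
scene [169. 208.] 307 ctr [ 457.2 -283.6] mean [ 460.2 -282.5   83.8] size [32.2 62.1] long axis deg from x 12.8
```

View pics/scene6c.png

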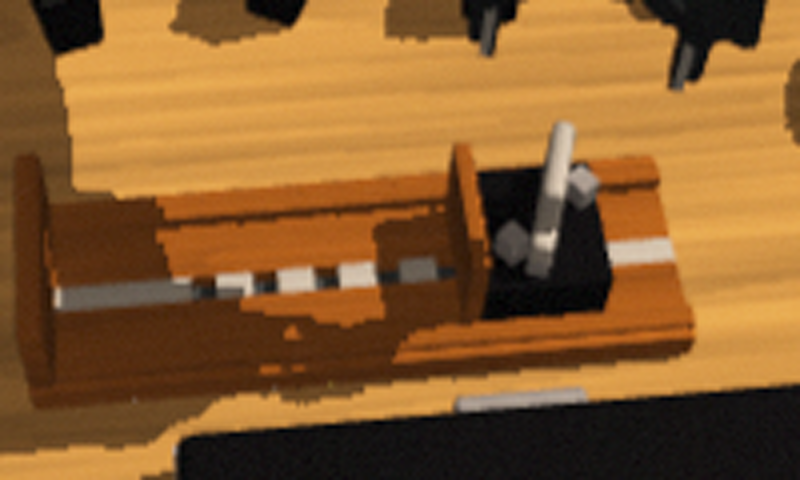

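```bash
python3 go.py 456.5 -283.2 170 12.5
```

```text
t 7.45 tcp [665.  123.  207.9] toolx yaw 71.97 tilt 0.29 F [ 0.5 -0.4 -1.4] open 1.001 q [ 0.03  0.3   1.6  -0.    1.23 -1.22]
turn [ 0.2 59.5  0.2] shift [-450.9   36.8   72.7] rows 11.0
```

Emit:
step_arm(
  rows=[
    [[0, 59.5, 0], [-451, 37, 73], 0],
    [[0, 59.5, 0], [-451, 37, 73], 0],
    [[0, 59.5, 0], [-451, 37, 73], 0],
    [[0, 59.5, 0], [-451, 37, 73], 0],
    [[0, 59.5, 0], [-451, 37, 73], 0],
    [[0, 59.5, 0], [-451, 37, 73], 0],
    [[0, 59.5, 0], [-451, 37, 73], 0],
    [[0, 59.5, 0], [-451, 37, 73], 0],
    [[0, 59.5, 0], [-451, 37, 73], 0],
    [[0, 59.5, 0], [-451, 37, 73], 0],
  ],
)

```text
time: 8.28
eef_pos: [0.4717, -0.247, 0.1694]
tcp_rot: [-0.702, -0.076, 0.077, 0.704]
contact_force: [1.6, -0.7, -0.6]
opening: 1.0
```

Emit:
step_arm(
  rows=[
    [[0, 0, 0], [0, 0, 0], 0],
    [[0, 0, 0], [0, 0, 0], 0],
    [[0, 0, 0], [0, 0, 0], 0],
  ],
)

```text
time: 8.53
eef_pos: [0.4732, -0.2456, 0.17]
tcp_rot: [-0.702, -0.076, 0.077, 0.704]
contact_force: [-0.1, 0.4, -0.2]
opening: 1.003
```

```bash
python3 go.py 456.5 -283.2 35 12.5
```

```text
t 8.53 tcp [ 473.2 -245.6  170. ] toolx yaw 12.43 tilt 0.16 F [-0.1  0.4 -0.2] open 1.003 q [-0.67  0.04  1.98  0.    1.13 -0.89]
turn [-0.1 -0.1 -0.1] shift [-24.2 135.  -33.4] rows 3.4
```

Emit:
step_arm(
  rows=[
    [[0, 0, 0], [-24, 20, -33.5], 0],
    [[0, 0, 0], [-24, 40, -33.5], 0],
    [[0, 0, 0], [-24, 70, -33.5], 0],
    [[0, 0, 0], [-24, 70, -33.5], 0],
    [[0, 0, 0], [-24, 70, -33.5], 0],
  ],
)

```text
time: 8.95
eef_pos: [0.4571, -0.2815, 0.0994]
tcp_rot: [-0.701, -0.076, 0.079, 0.704]
contact_force: [-0.1, -0.1, 0.8]
opening: 0.996
```

```bash
python3 go.py 456.5 -283.2 35 12.5; python3 -c "
from h import *
snap('7');crop('scene','7',120,150,240,260,5)"
```

```text
t 8.95 tcp [ 457.1 -281.5   99.4] toolx yaw 12.62 tilt 0.32 F [-0.1 -0.1  0.8] open 0.996 q [-0.74  0.14  2.01  0.    1.   -0.96]
turn [-0.3  0.1 -0.2] shift [-0.8 64.4 -1.8] rows 1.5
```

View pics/scene7c.png

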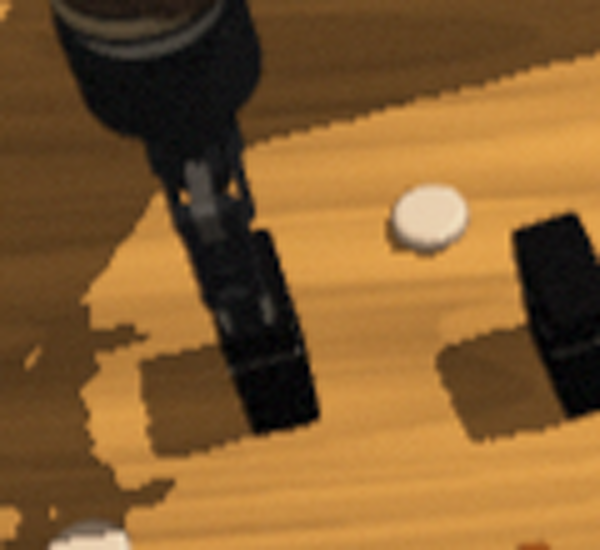

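Emit:
step_arm(
  rows=[
    [[0, 0, 0], [0, 20, 0], 0],
    [[0, 0, 0], [0, 42, 0], 0],
    [[0, 0, 0], [0, 63, 0], 0],
    [[0, 0, 0], [0, 63, 0], 0],
    [[0, 0, 0], [0, 63, 0], 0],
    [[0, 0, 0], [0, 63, 0], 1],
    [[0, 0, 0], [0, 63, 0], 1],
    [[0, 0, 0], [0, 63, 0], 1],
    [[0, 0, 0], [0, 63, 0], 1],
    [[0, 0, 0], [0, 63, 0], 1],
  ],
  newtons=50,
)

```text
time: 9.88
eef_pos: [0.4594, -0.2854, 0.0411]
tcp_rot: [0.704, 0.078, -0.076, -0.702]
contact_force: [1.2, -0.1, 7.6]
opening: 0.723
```

```bash
python3 go.py 456.5 -283.2 35 12.5
```

```text
t 9.88 tcp [ 459.4 -285.4   41.1] toolx yaw 12.5 tilt 0.27 F [ 1.2 -0.1  7.6] open 0.723 q [-0.74  0.23  2.03  0.    0.87 -0.96]
turn [0.2 0.  0.2] shift [-2.3  6.   2.8] rows 0.2
```

Emit:
step_arm(
  rows=[
    [[0, 0, 0], [0, 0, 0], 1],
    [[0, 0, 0], [0, 0, 0], 1],
    [[0, 0, 0], [0, 0, 0], 1],
  ],
)

```text
time: 10.13
eef_pos: [0.4593, -0.2854, 0.041]
tcp_rot: [0.704, 0.078, -0.076, -0.702]
contact_force: [-0.4, 0.6, 6.7]
opening: 0.72
```

```bash
python3 go.py 456.5 -283.2 35 12.5
```

```text
t 10.13 tcp [ 459.3 -285.4   41. ] toolx yaw 12.5 tilt 0.27 F [-0.4  0.6  6.7] open 0.72 q [-0.74  0.23  2.03  0.    0.87 -0.96]
turn [ 0.2 -0.   0.2] shift [-2.3  6.   2.8] rows 0.2
```

Emit:
step_arm(
  rows=[
    [[0, 0, 0], [0, -15, 0], 1],
    [[0, 0, 0], [0, -45, 0], 1],
    [[0, 0, 0], [0, -80, 0], 1],
    [[0, 0, 0], [0, -110, 0], 1],
    [[0, 0, 0], [0, -125, 0], 1],
    [[0, 0, 0], [0, -125, 0], 1],
  ],
)

```text
time: 10.63
eef_pos: [0.4599, -0.2859, 0.1689]
tcp_rot: [0.706, 0.079, -0.075, -0.7]
contact_force: [1.0, 0.2, -1.2]
opening: 0.722
```

```bash
python3 go.py 664 -121.5 168 0.2
```

```text
t 10.63 tcp [ 459.9 -285.9  168.9] toolx yaw 12.5 tilt 0.58 F [ 1.   0.2 -1.2] open 0.722 q [-0.74  0.05  1.97  0.    1.12 -0.96]
turn [ 0.4 12.3  0.4] shift [234.8   1.3 116.3] rows 6.3
```

Emit:
step_arm(
  rows=[
    [[0, 12.3, 0], [234, 0, 116], 1],
    [[0, 12.3, 0], [234, 0, 116], 1],
    [[0, 12.3, 0], [234, 0, 116], 1],
    [[0, 12.3, 0], [234, 0, 116], 1],
    [[0, 12.3, 0], [234, 0, 116], 1],
    [[0, 12.3, 0], [234, 0, 116], 1],
    [[0, 12.3, 0], [234, 0, 116], 1],
    [[0, 12.3, 0], [234, 0, 116], 1],
    [[0, 12.3, 0], [234, 0, 116], 1],
  ],
)

```text
time: 11.38
eef_pos: [0.6604, -0.1191, 0.161]
tcp_rot: [-0.707, -0.001, 0.003, 0.707]
contact_force: [-0.5, -0.4, -1.4]
opening: 0.723
```

```bash
python3 go.py 663.5 -121.5 75 0.2; python3 -c "
from h import *
snap('8');crop('scene','8',180,160,340,320,4)"
```

```text
t 11.38 tcp [ 660.4 -119.1  161. ] toolx yaw 0.3 tilt 0.22 F [-0.5 -0.4 -1.4] open 0.723 q [-0.33  0.34  1.64 -0.    1.16 -0.33]
turn [-0.   0.1 -0.2] shift [ 3.4 85.9 -2.5] rows 2.1
```

View pics/scene8c.png

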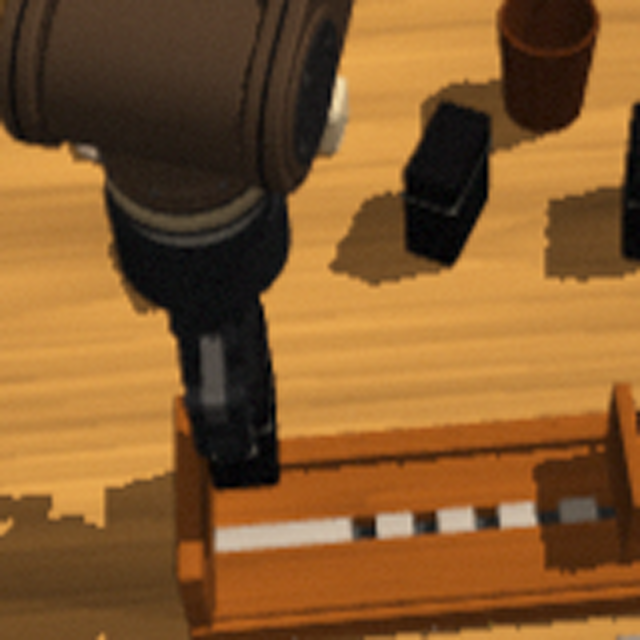

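Emit:
step_arm(
  rows=[
    [[0, 0, 0], [3, 25, -1.5], 1],
    [[0, 0, 0], [3, 55, -1.5], 1],
    [[0, 0, 0], [3, 80, -1.5], 1],
    [[0, 0, 0], [3, 90, -1.5], 1],
    [[0, 0, 0], [3, 90, -1.5], 1],
    [[0, 0, 0], [3, 90, -1.5], 1],
  ],
)

```text
time: 11.98
eef_pos: [0.6635, -0.1224, 0.0735]
tcp_rot: [-0.707, -0.001, 0.001, 0.707]
contact_force: [-0.5, 0.5, -0.9]
opening: 0.72
```

```bash
python3 go.py 663.5 -121.5 57 0.2
```

```text
t 11.98 tcp [ 663.5 -122.4   73.5] toolx yaw 0.12 tilt 0.04 F [-0.5  0.5 -0.9] open 0.72 q [-0.33  0.44  1.68 -0.    1.02 -0.33]
turn [-0.  -0.1 -0. ] shift [-0.  16.5  0.9] rows 0.4
```

Emit:
step_arm(
  rows=[
    [[0, 0, 0], [0, 6, 1], 1],
    [[0, 0, 0], [0, 12, 1], 1],
    [[0, 0, 0], [0, 15, 1], 1],
    [[0, 0, 0], [0, 17, 1], 1],
    [[0, 0, 0], [0, 17, 1], 1],
    [[0, 0, 0], [0, 17, 1], 1],
  ],
)

```text
time: 12.48
eef_pos: [0.6646, -0.1206, 0.0572]
tcp_rot: [0.707, 0.002, -0.001, -0.707]
contact_force: [-0.8, 0.0, 1.0]
opening: 0.725
```

```bash
python3 go.py 663.5 -121.5 57 0.2
```

```text
t 12.48 tcp [ 664.6 -120.6   57.2] toolx yaw 0.21 tilt 0.07 F [-0.8  0.   1. ] open 0.725 q [-0.33  0.47  1.68 -0.    0.99 -0.33]
turn [0.  0.  0.1] shift [-1.1  0.2 -0.9] rows 0.0
```

Emit:
step_arm(
  rows=[
    [[0, 0, 0], [0, 0, 0], 0],
    [[0, 0, 0], [0, 0, 0], 0],
    [[0, 0, 0], [0, 0, 0], 0],
    [[0, 0, 0], [0, -15, 0], 0],
    [[0, 0, 0], [0, -50, 0], 0],
    [[0, 0, 0], [0, -90, 0], 0],
    [[0, 0, 0], [0, -110, 0], 0],
    [[0, 0, 0], [-60, -120, 0], 0],
    [[0, 0, 0], [-100, -120, 0], 0],
  ],
)

```text
time: 13.23
eef_pos: [0.5835, -0.1218, 0.18]
tcp_rot: [0.708, 0.004, 0.001, -0.706]
contact_force: [0.0, -1.0, -0.1]
opening: 0.999
```

```bash
python3 -c "
from h import *
snap('9');crop('scene','9',180,160,340,320,4)
from meas import cases
cases('9');print();cases('9',zlo=.09,zhi=.11,box=(.6,.73,-.2,.08))"
python3 go.py 462 -135 100 17.7
```

```text
top [241. 227.] 201 ctr [460.8 130.2] mean [460.2 130.3  83. ] size [33.6 58.6] long axis deg from x -9.4
top [194. 228.] 204 ctr [459.5 275.4] mean [459.2 275.6  83.3] size [32.1 57.2] long axis deg from x 1.3
scene [316. 173.] 50 ctr [382.9  71.3] mean [385.1  70.3  80.5] size [19.6 54.5] long axis deg from x 81.9
scene [405. 191.] 312 ctr [461.2 274.9] mean [462.9 274.2  83.1] size [34.3 64.6] long axis deg from x 3.0
scene [291. 197.] 307 ctr [452.3   4.4] mean [454.7   4.4  83.5] size [34.8 62.4] long axis deg from x -26.6
scene [344. 197.] 307 ctr [462.5 128.4] mean [465.4 128.6  83.4] size [32.8 63.2] long axis deg from x -8.9

scene [241. 278.] 452 ctr [ 664.7 -118.8] mean [ 668.7 -118.8   99.5] size [32.9 63.7] long axis deg from x -1.5
t 13.33 tcp [ 574.8 -119.2  173.9] toolx yaw 0.16 tilt 0.45 F [-0.1  0.9 -1.5] open 1.001 q [-0.38  0.15  1.84 -0.    1.15 -0.38]
turn [ -0.2 -17.5  -0.4] shift [-112.3   74.7  -15.7] rows 3.3
```

View pics/scene9c.png

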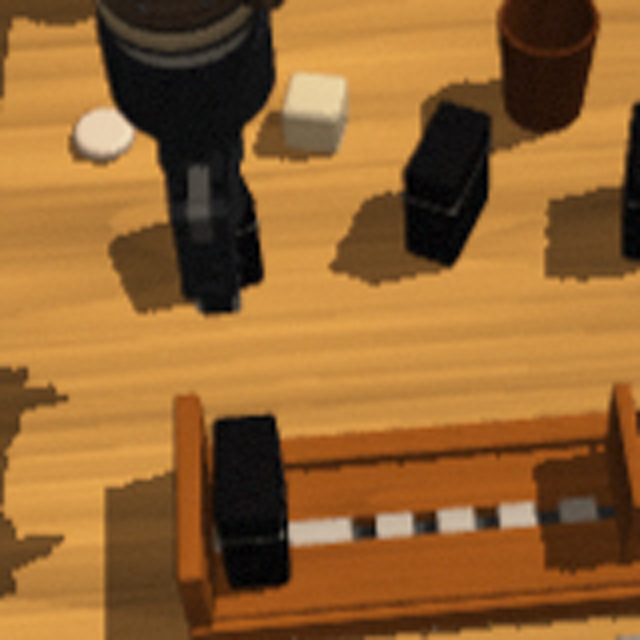

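Emit:
step_arm(
  rows=[
    [[0, -7, 0], [-40, 0, -6], 0],
    [[0, -14, 0], [-80, 0, -12], 0],
    [[0, -17.4, 0], [-112, 10, -16], 0],
    [[0, -17.4, 0], [-112, 30, -16], 0],
    [[0, -17.4, 0], [-112, 65, -16], 0],
    [[0, -17.4, 0], [-112, 65, -16], 0],
    [[0, -17.4, 0], [-112, 65, -16], 0],
  ],
)

```text
time: 13.92
eef_pos: [0.4686, -0.1368, 0.11]
tcp_rot: [-0.698, -0.107, 0.109, 0.7]
contact_force: [-0.6, -0.2, 0.8]
opening: 1.004
```

```bash
python3 go.py 462 -135 38 17.7; python3 -c "
from h import *
snap('10');crop('scene','10',170,150,290,260,5)"
```

```text
t 13.92 tcp [ 468.6 -136.8  110. ] toolx yaw 17.59 tilt 0.19 F [-0.6 -0.2  0.8] open 1.004 q [-0.49  0.01  2.12  0.    1.01 -0.8 ]
turn [-0.1 -0.1 -0.1] shift [-5.6 72.   3.6] rows 1.7
```

View pics/scene10c.png

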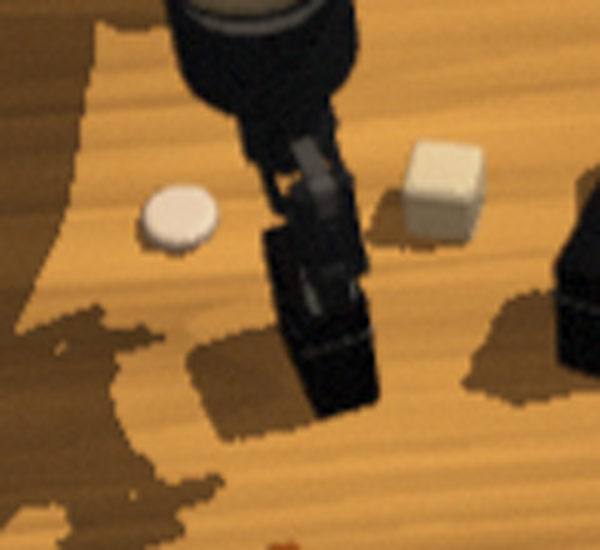

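Emit:
step_arm(
  rows=[
    [[0, 0, 0], [-5, 10, 3], 0],
    [[0, 0, 0], [-5, 30, 3], 0],
    [[0, 0, 0], [-5, 55, 3], 0],
    [[0, 0, 0], [-5, 70, 3], 0],
    [[0, 0, 0], [-5, 70, 3], 0],
    [[0, 0, 0], [-5, 70, 3], 1],
    [[0, 0, 0], [-5, 70, 3], 1],
    [[0, 0, 0], [-5, 70, 3], 1],
    [[0, 0, 0], [-5, 70, 3], 1],
    [[0, 0, 0], [-5, 70, 3], 1],
  ],
)

```text
time: 14.85
eef_pos: [0.4652, -0.1366, 0.0423]
tcp_rot: [0.7, 0.109, -0.107, -0.698]
contact_force: [0.2, 0.1, 4.4]
opening: 0.719
```

```bash
python3 go.py 462 -135 38 17.7
```

```text
t 14.85 tcp [ 465.2 -136.6   42.3] toolx yaw 17.6 tilt 0.21 F [0.2 0.1 4.4] open 0.719 q [-0.5   0.12  2.16  0.    0.86 -0.8 ]
turn [ 0.2 -0.1  0.1] shift [-2.5  4.2  2.5] rows 0.1
```

Emit:
step_arm(
  rows=[
    [[0, 0, 0], [0, -15, 0], 1],
    [[0, 0, 0], [0, -45, 0], 1],
    [[0, 0, 0], [0, -80, 0], 1],
    [[0, 0, 0], [0, -110, 0], 1],
    [[0, 0, 0], [0, -127, 0], 1],
    [[0, 0, 0], [0, -127, 0], 1],
  ],
)

```text
time: 15.35
eef_pos: [0.4664, -0.1372, 0.1726]
tcp_rot: [0.701, 0.111, -0.105, -0.697]
contact_force: [0.8, 0.3, -2.0]
opening: 0.72
```

```bash
python3 go.py 663.5 -82 168 0.2
```

```text
t 15.35 tcp [ 466.4 -137.2  172.6] toolx yaw 17.6 tilt 0.58 F [ 0.8  0.3 -2. ] open 0.72 q [-0.5  -0.08  2.09  0.    1.13 -0.8 ]
turn [ 0.3 17.4  0.5] shift [204.5   6.1  -7. ] rows 4.9
```

Emit:
step_arm(
  rows=[
    [[0, 7, 0], [40, 0, -1], 1],
    [[0, 14, 0], [80, 0, -3], 1],
    [[0, 17.4, 0], [120, 0, -4], 1],
    [[0, 17.4, 0], [160, 0, -5], 1],
    [[0, 17.4, 0], [190, 0, -6], 1],
    [[0, 17.4, 0], [204.5, 0, -7], 1],
    [[0, 17.4, 0], [204.5, 0, -7], 1],
    [[0, 17.4, 0], [204.5, 0, -7], 1],
    [[0, 17.4, 0], [204.5, 30, -7], 1],
    [[0, 17.4, 0], [204.5, 30, -7], 1],
  ],
)

```text
time: 16.18
eef_pos: [0.6562, -0.0802, 0.1311]
tcp_rot: [-0.706, 0.003, 0.005, 0.708]
contact_force: [-0.9, 1.2, -4.3]
opening: 0.716
```

```bash
python3 go.py 663.5 -82 74 0.2
```

```text
t 16.18 tcp [656.2 -80.2 131.1] toolx yaw 0.16 tilt 0.65 F [-0.9  1.2 -4.3] open 0.716 q [-0.27  0.35  1.68 -0.    1.12 -0.28]
turn [-0.2 -0.  -0.6] shift [ 7.9 57.  -2. ] rows 1.4
```

Emit:
step_arm(
  rows=[
    [[0, 0, 0], [4, 0, -1], 1],
    [[0, 0, 0], [4, 0, -1], 1],
    [[0, 0, 0], [4, 30, -1], 1],
    [[0, 0, 0], [4, 50, -1], 1],
    [[0, 0, 0], [4, 60, -1], 1],
    [[0, 0, 0], [4, 60, -1], 1],
    [[0, 0, 0], [4, 60, -1], 1],
    [[0, 0, 0], [4, 60, -1], 1],
  ],
)

```text
time: 16.85
eef_pos: [0.6662, -0.0822, 0.0798]
tcp_rot: [0.707, 0.002, 0.0, -0.707]
contact_force: [0.7, 0.9, -2.2]
opening: 0.721
```

```bash
python3 go.py 663.5 -82 58.5 0.2
```

```text
t 16.85 tcp [666.2 -82.2  79.8] toolx yaw 0.19 tilt 0.21 F [ 0.7  0.9 -2.2] open 0.721 q [-0.27  0.43  1.69 -0.    1.02 -0.28]
turn [ 0.1 -0.   0.2] shift [-2.7 21.3  0.2] rows 0.5
```

Emit:
step_arm(
  rows=[
    [[0, 0, 0], [-2, 6, 1], 1],
    [[0, 0, 0], [-2, 12, 1], 1],
    [[0, 0, 0], [-2, 18, 1], 1],
    [[0, 0, 0], [-2, 21, 1], 1],
    [[0, 0, 0], [-2, 22, 1], 1],
    [[0, 0, 0], [-2, 22, 1], 1],
  ],
)

```text
time: 17.35
eef_pos: [0.6635, -0.0808, 0.0583]
tcp_rot: [0.707, 0.001, -0.001, -0.707]
contact_force: [-3.8, 1.9, 9.3]
opening: 0.722
```

```bash
python3 go.py 663.5 -82 58.5 0.2
```

```text
t 17.35 tcp [663.5 -80.8  58.3] toolx yaw 0.21 tilt 0.02 F [-3.8  1.9  9.3] open 0.722 q [-0.27  0.45  1.7  -0.    0.99 -0.28]
turn [0. 0. 0.] shift [ 0.  -0.2 -1.2] rows 0.0
```

Contact with the deck is firm. Release, go up, and head back toward case C.

Emit:
step_arm(
  rows=[
    [[0, 0, 0], [0, 0, 0], 0],
    [[0, 0, 0], [0, 0, 0], 0],
    [[0, 0, 0], [0, 0, 0], 0],
    [[0, 0, 0], [0, -15, 0], 0],
    [[0, 0, 0], [0, -50, 0], 0],
    [[0, 0, 0], [0, -90, 0], 0],
    [[0, 0, 0], [0, -110, 0], 0],
    [[0, 0, 0], [-40, -120, 0], 0],
    [[0, 0, 0], [-60, -120, 0], 0],
    [[0, 0, 0], [-60, -120, 0], 0],
  ],
)

```text
time: 18.18
eef_pos: [0.6004, -0.0807, 0.177]
tcp_rot: [0.707, 0.001, -0.001, -0.707]
contact_force: [-0.1, -0.1, -0.6]
opening: 1.0
```

```bash
python3 -c "
from h import *
snap('11');crop('scene','11',180,150,380,320,4)
from meas import cases
cases('11');print();cases('11',zlo=.09,zhi=.11,box=(.6,.73,-.2,.08))"
python3 go.py 451 4.7 110 -27
```

```text
top [241. 227.] 199 ctr [461.  130.5] mean [459.8 130.5  83.4] size [33.1 58.3] long axis deg from x -9.0
top [194. 228.] 204 ctr [460.2 275.6] mean [459.6 275.6  82.8] size [31.2 58.5] long axis deg from x 1.9
scene [315. 174.] 53 ctr [383.6  70.1] mean [385.8  69.3  81.1] size [16.7 54.5] long axis deg from x 75.4
scene [405. 192.] 316 ctr [460.  274.5] mean [463.3 274.2  83.1] size [34.5 66.8] long axis deg from x -0.2
scene [291. 197.] 308 ctr [452.    4.4] mean [454.5   4.6  83.5] size [33.9 62.9] long axis deg from x -26.5
scene [344. 197.] 307 ctr [462.3 128.5] mean [465.6 128.7  83.6] size [32.5 64. ] long axis deg from x -9.4

scene [261. 276.] 445 ctr [664.6 -77.7] mean [667.8 -78.3  99.6] size [33.1 63.4] long axis deg from x -2.9
scene [241. 278.] 457 ctr [ 665.5 -118.9] mean [ 668.9 -118.8   99.5] size [33.2 63.4] long axis deg from x -1.4
t 18.28 tcp [602.8 -81.  176.5] toolx yaw 0.17 tilt 0.09 F [ 0.4 -0.9 -0.7] open 1.002 q [-0.3   0.19  1.8   0.    1.15 -0.3 ]
turn [-0.  27.2  0.1] shift [-151.6   66.2   86.2] rows 4.5
```

View pics/scene11c.png

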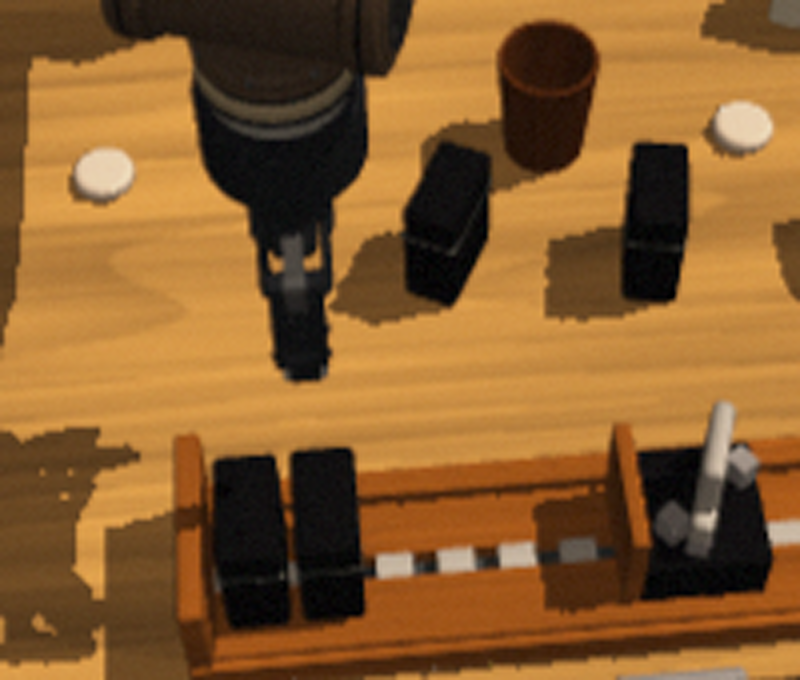

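Emit:
step_arm(
  rows=[
    [[0, 7, 0], [-35, 0, 20], 0],
    [[0, 14, 0], [-70, 0, 40], 0],
    [[0, 21, 0], [-105, 0, 60], 0],
    [[0, 27, 0], [-135, 5, 78], 0],
    [[0, 27, 0], [-151, 10, 86], 0],
    [[0, 27, 0], [-151, 30, 86], 0],
    [[0, 27, 0], [-151, 60, 86], 0],
    [[0, 27, 0], [-151, 60, 86], 0],
    [[0, 27, 0], [-151, 60, 86], 0],
  ],
)

```text
time: 19.03
eef_pos: [0.451, 0.0048, 0.1146]
tcp_rot: [0.688, -0.165, 0.163, -0.688]
contact_force: [0.1, 0.4, -0.2]
opening: 0.999
```

```bash
python3 go.py 451 4.7 40 -27; python3 -c "
from h import *
snap('12');crop('scene','12',230,130,350,240,5)"
```

```text
t 19.03 tcp [451.    4.8 114.6] toolx yaw -26.79 tilt 0.21 F [ 0.1  0.4 -0.2] open 0.999 q [-0.22 -0.08  2.2   0.    1.02  0.25]
turn [ 0.1  0.2 -0.2] shift [ 0.4 74.6 -0. ] rows 1.8
```

View pics/scene12c.png

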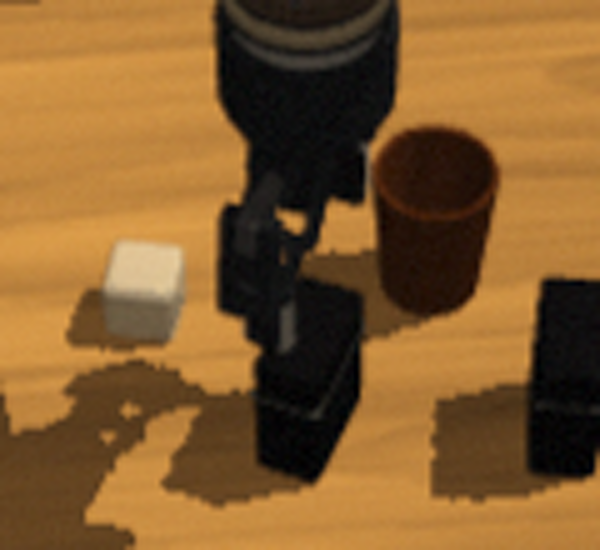

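Emit:
step_arm(
  rows=[
    [[0, 0, 0], [0, 20, 0], 0],
    [[0, 0, 0], [0, 42, 0], 0],
    [[0, 0, 0], [0, 62, 0], 0],
    [[0, 0, 0], [0, 74, 0], 0],
    [[0, 0, 0], [0, 74, 0], 0],
    [[0, 0, 0], [0, 74, 0], 1],
    [[0, 0, 0], [0, 74, 0], 1],
    [[0, 0, 0], [0, 74, 0], 1],
    [[0, 0, 0], [0, 74, 0], 1],
    [[0, 0, 0], [0, 74, 0], 1],
  ],
)

```text
time: 19.97
eef_pos: [0.4535, 0.0041, 0.0436]
tcp_rot: [-0.688, 0.162, -0.165, 0.688]
contact_force: [0.3, 0.2, 7.0]
opening: 0.72
```

```bash
python3 go.py 451 4.7 40 -27
```

```text
t 19.97 tcp [453.5   4.1  43.6] toolx yaw -26.81 tilt 0.25 F [0.3 0.2 7. ] open 0.72 q [-0.22  0.05  2.24  0.    0.85  0.25]
turn [-0.1  0.2  0.2] shift [-2.5  3.6 -0.6] rows 0.1
```

Emit:
step_arm(
  rows=[
    [[0, 0, 0], [0, -15, 0], 1],
    [[0, 0, 0], [0, -45, 0], 1],
    [[0, 0, 0], [0, -80, 0], 1],
    [[0, 0, 0], [0, -110, 0], 1],
    [[0, 0, 0], [0, -125, 0], 1],
    [[0, 0, 0], [0, -125, 0], 1],
  ],
)

```text
time: 20.47
eef_pos: [0.4542, 0.004, 0.1712]
tcp_rot: [-0.688, 0.16, -0.167, 0.688]
contact_force: [1.0, 0.6, -1.1]
opening: 0.719
```

```bash
python3 go.py 663.5 -41 165 0.2
```

```text
t 20.47 tcp [454.2   4.  171.2] toolx yaw -26.8 tilt 0.54 F [ 1.   0.6 -1.1] open 0.719 q [-0.22 -0.16  2.16 -0.    1.13  0.25]
turn [ -0.  -27.    0.5] shift [207.1   8.2  54.2] rows 5.1
```

Emit:
step_arm(
  rows=[
    [[0, -7, 0], [40, 0, 10], 1],
    [[0, -14, 0], [80, 0, 21], 1],
    [[0, -21, 0], [118, 0, 31], 1],
    [[0, -27, 0], [156, 0, 41], 1],
    [[0, -27, 0], [190, 0, 50], 1],
    [[0, -27, 0], [207, 0, 54], 1],
    [[0, -27, 0], [207, 0, 54], 1],
    [[0, -27, 0], [207, 20, 54], 1],
    [[0, -27, 0], [207, 30, 54], 1],
    [[0, -27, 0], [207, 30, 54], 1],
  ],
)

```text
time: 21.3
eef_pos: [0.6567, -0.0397, 0.1309]
tcp_rot: [-0.706, 0.002, 0.005, 0.708]
contact_force: [-0.3, -0.1, -1.5]
opening: 0.722
```

```bash
python3 go.py 663.5 -41 80 0.2
```

```text
t 21.3 tcp [656.7 -39.7 130.9] toolx yaw 0.2 tilt 0.58 F [-0.3 -0.1 -1.5] open 0.722 q [-0.21  0.35  1.69 -0.    1.11 -0.22]
turn [-0.1  0.  -0.6] shift [ 7.3 50.9 -1.4] rows 1.2
```

Emit:
step_arm(
  rows=[
    [[0, 0, 0], [2, 0, -1], 1],
    [[0, 0, 0], [2, 0, -1], 1],
    [[0, 0, 0], [2, 30, -1], 1],
    [[0, 0, 0], [2, 50, -1], 1],
    [[0, 0, 0], [2, 60, -1], 1],
    [[0, 0, 0], [2, 60, -1], 1],
    [[0, 0, 0], [2, 60, -1], 1],
    [[0, 0, 0], [2, 60, -1], 1],
  ],
)

```text
time: 21.97
eef_pos: [0.6639, -0.0419, 0.0786]
tcp_rot: [0.707, 0.002, -0.0, -0.707]
contact_force: [0.7, 0.3, -1.1]
opening: 0.718
```

```bash
python3 go.py 663.5 -41 60 0.2
```

```text
t 21.97 tcp [663.9 -41.9  78.6] toolx yaw 0.2 tilt 0.19 F [ 0.7  0.3 -1.1] open 0.718 q [-0.22  0.42  1.7  -0.    1.02 -0.22]
turn [0.  0.  0.2] shift [-0.5 18.6  0.9] rows 0.4
```

Emit:
step_arm(
  rows=[
    [[0, 0, 0], [0, 6, 1], 1],
    [[0, 0, 0], [0, 12, 1], 1],
    [[0, 0, 0], [0, 17, 1], 1],
    [[0, 0, 0], [0, 19, 1], 1],
    [[0, 0, 0], [0, 19, 1], 1],
    [[0, 0, 0], [0, 19, 1], 1],
  ],
)

```text
time: 22.47
eef_pos: [0.663, -0.0407, 0.0595]
tcp_rot: [0.707, 0.001, -0.001, -0.707]
contact_force: [-2.9, 0.0, 6.9]
opening: 0.717
```

```bash
python3 go.py 663.5 -41 60 0.2
```

```text
t 22.47 tcp [663.  -40.7  59.5] toolx yaw 0.21 tilt 0.01 F [-2.9  0.   6.9] open 0.717 q [-0.21  0.44  1.71 -0.    0.99 -0.22]
turn [ 0.  0. -0.] shift [ 0.5 -0.5 -0.3] rows 0.0
```

Emit:
step_arm(
  rows=[
    [[0, 0, 0], [0, 0, 0], 0],
    [[0, 0, 0], [0, 0, 0], 0],
    [[0, 0, 0], [0, 0, 0], 0],
    [[0, 0, 0], [0, -15, 0], 0],
    [[0, 0, 0], [0, -50, 0], 0],
    [[0, 0, 0], [0, -90, 0], 0],
    [[0, 0, 0], [0, -110, 0], 0],
    [[0, 0, 0], [-40, -120, 0], 0],
    [[0, 0, 0], [-60, -120, 0], 0],
    [[0, 0, 0], [-60, -120, 0], 0],
  ],
)

```text
time: 23.3
eef_pos: [0.6002, -0.0405, 0.179]
tcp_rot: [0.707, 0.001, -0.001, -0.707]
contact_force: [-0.0, -1.3, -0.6]
opening: 0.998
```

```bash
python3 -c "
from h import *
snap('13');crop('scene','13',210,150,410,320,4)
from meas import cases
cases('13');print();cases('13',zlo=.09,zhi=.11,box=(.6,.73,-.2,.08))"
python3 go.py 461 129.4 110 -9.2
```

```text
top [241. 227.] 202 ctr [460.4 130.8] mean [460.3 130.4  82.9] size [33.2 58.3] long axis deg from x -9.8
top [194. 228.] 204 ctr [459.7 275.5] mean [459.2 275.5  83.2] size [32.1 57.7] long axis deg from x 0.9
scene [315. 173.] 53 ctr [383.1  70.9] mean [385.4  69.6  81. ] size [17.8 54.6] long axis deg from x 79.4
scene [405. 192.] 314 ctr [460.1 275. ] mean [463.  274.2  83.1] size [33.7 63.8] long axis deg from x 2.0
scene [344. 197.] 308 ctr [462.8 128.4] mean [465.4 128.7  83.4] size [32.5 62.1] long axis deg from x -9.0

top [322. 163.] 83 ctr [ 663.2 -125.9] mean [ 656.4 -126.6   98.3] size [19.2 57. ] long axis deg from x -2.2
scene [279. 275.] 438 ctr [664.4 -40.4] mean [667.3 -41.1  99.5] size [33.  62.4] long axis deg from x -3.9
scene [261. 276.] 444 ctr [665.2 -77.7] mean [667.7 -78.3  99.6] size [32.9 62.8] long axis deg from x -2.7
scene [241. 278.] 454 ctr [ 665.5 -118.9] mean [ 668.7 -118.8   99.4] size [33.3 63.2] long axis deg from x -0.9
t 23.4 tcp [602.6 -40.8 178.5] toolx yaw 0.18 tilt 0.09 F [-0.6 -0.  -1.3] open 1.002 q [-0.24  0.18  1.8   0.    1.16 -0.24]
turn [0.  9.4 0.1] shift [-141.1   68.3  170.7] rows 5.6
```

View pics/scene13c.png

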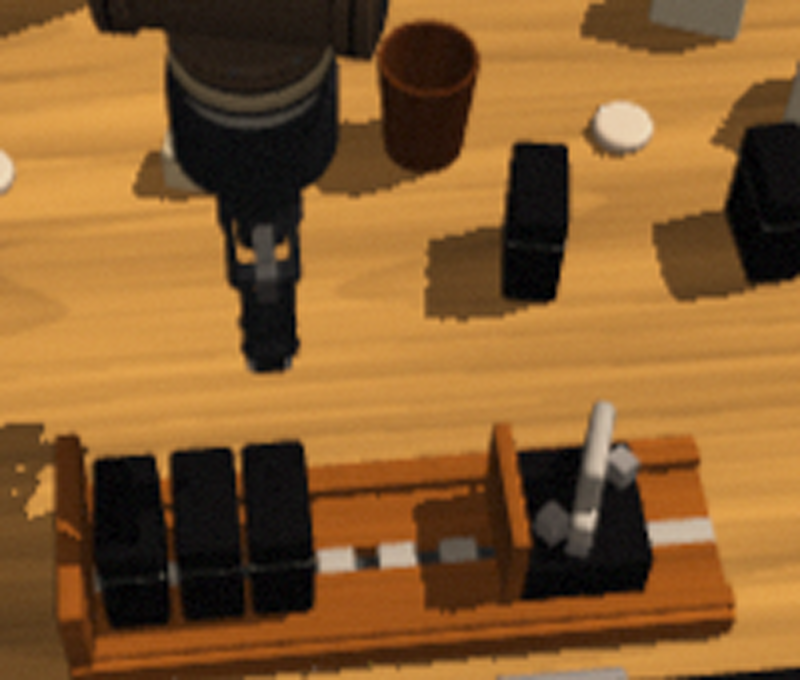

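Emit:
step_arm(
  rows=[
    [[0, 5, 0], [-25, 0, 30], 0],
    [[0, 9.3, 0], [-50, 0, 60], 0],
    [[0, 9.3, 0], [-75, 0, 90], 0],
    [[0, 9.3, 0], [-100, 0, 120], 0],
    [[0, 9.3, 0], [-125, 0, 151], 0],
    [[0, 9.3, 0], [-141, 5, 170.5], 0],
    [[0, 9.3, 0], [-141, 30, 170.5], 0],
    [[0, 9.3, 0], [-141, 65, 170.5], 0],
    [[0, 9.3, 0], [-141, 65, 170.5], 0],
    [[0, 9.3, 0], [-141, 65, 170.5], 0],
  ],
)

```text
time: 24.23
eef_pos: [0.4601, 0.1293, 0.1112]
tcp_rot: [0.705, -0.058, 0.054, -0.705]
contact_force: [0.2, -0.5, 0.1]
opening: 1.001
```

```bash
python3 go.py 461.5 129.5 40 -9.2; python3 -c "
from h import *
snap('14');crop('scene','14',290,130,410,240,5)"
```

```text
t 24.23 tcp [460.1 129.3 111.2] toolx yaw -9.09 tilt 0.27 F [ 0.2 -0.5  0.1] open 1.001 q [ 0.06 -0.01  2.14  0.    1.01  0.22]
turn [ 0.1  0.1 -0.3] shift [ 1.7 71.1  0.5] rows 1.7
```

View pics/scene14c.png

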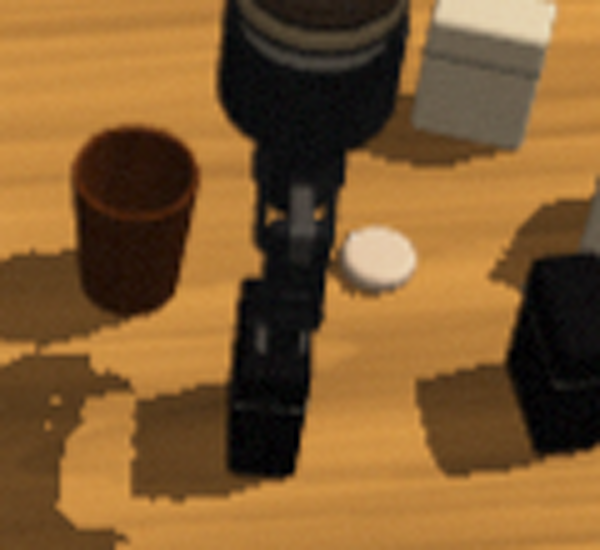

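The gripper is lined up over case D (crop (270,350)). Descend and close.

Emit:
step_arm(
  rows=[
    [[0, 0, 0], [1, 20, 0], 0],
    [[0, 0, 0], [1, 42, 0], 0],
    [[0, 0, 0], [1, 62, 0], 0],
    [[0, 0, 0], [1, 70, 0], 0],
    [[0, 0, 0], [1, 70, 0], 0],
    [[0, 0, 0], [1, 70, 0], 1],
    [[0, 0, 0], [1, 70, 0], 1],
    [[0, 0, 0], [1, 70, 0], 1],
    [[0, 0, 0], [1, 70, 0], 1],
    [[0, 0, 0], [1, 70, 0], 1],
  ],
)

```text
time: 25.17
eef_pos: [0.4638, 0.1291, 0.0446]
tcp_rot: [-0.705, 0.055, -0.057, 0.705]
contact_force: [-0.1, 0.8, 7.4]
opening: 0.721
```

Emit:
step_arm(
  rows=[
    [[0, 0, 0], [0, -15, 0], 1],
    [[0, 0, 0], [0, -45, 0], 1],
    [[0, 0, 0], [0, -80, 0], 1],
    [[0, 0, 0], [0, -110, 0], 1],
    [[0, 0, 0], [0, -125, 0], 1],
    [[0, 0, 0], [0, -125, 0], 1],
  ],
)

```text
time: 25.67
eef_pos: [0.4648, 0.1293, 0.1722]
tcp_rot: [-0.704, 0.053, -0.059, 0.705]
contact_force: [0.8, 0.1, -2.0]
opening: 0.72
```

```bash
python3 go.py 663.5 -3 165 0.2
```

```text
t 25.67 tcp [464.8 129.3 172.2] toolx yaw -9.1 tilt 0.55 F [ 0.8  0.1 -2. ] open 0.72 q [ 0.06 -0.09  2.1   0.    1.13  0.22]
turn [-0.1 -9.3  0.5] shift [217.1   9.1 -99.2] rows 5.7
```

Emit:
step_arm(
  rows=[
    [[0, -4, 0], [36, 0, -16], 1],
    [[0, -9.3, 0], [72, 0, -33], 1],
    [[0, -9.3, 0], [108, 0, -49], 1],
    [[0, -9.3, 0], [144, 0, -66], 1],
    [[0, -9.3, 0], [180, 0, -82], 1],
    [[0, -9.3, 0], [205, 0, -94], 1],
    [[0, -9.3, 0], [217, 0, -99], 1],
    [[0, -9.3, 0], [217, 0, -99], 1],
    [[0, -9.3, 0], [217, 30, -99], 1],
    [[0, -9.3, 0], [217, 30, -99], 1],
  ],
)

```text
time: 26.5
eef_pos: [0.6561, -0.0023, 0.1301]
tcp_rot: [-0.706, 0.003, 0.006, 0.708]
contact_force: [-2.6, 1.1, -4.4]
opening: 0.722
```

Emit:
step_arm(
  rows=[
    [[0, 0, 0], [0, 0, 0], 1],
    [[0, 0, 0], [0, 0, 0], 1],
    [[0, 0, 0], [0, 0, 0], 1],
  ],
)

```text
time: 26.75
eef_pos: [0.6607, -0.0026, 0.1386]
tcp_rot: [0.707, 0.002, -0.001, -0.707]
contact_force: [0.3, -0.5, -1.8]
opening: 0.72
```

```bash
python3 go.py 663.5 -3 80 0.2
```

```text
t 26.75 tcp [660.7  -2.6 138.6] toolx yaw 0.23 tilt 0.07 F [ 0.3 -0.5 -1.8] open 0.72 q [-0.16  0.34  1.69  0.    1.11 -0.16]
turn [0.  0.  0.1] shift [ 2.7 58.6 -0.4] rows 1.4
```

Emit:
step_arm(
  rows=[
    [[0, 0, 0], [3, 25, 0], 1],
    [[0, 0, 0], [3, 50, 0], 1],
    [[0, 0, 0], [3, 60, 0], 1],
    [[0, 0, 0], [3, 65, 0], 1],
    [[0, 0, 0], [3, 71, 0], 1],
    [[0, 0, 0], [3, 75, 0], 1],
    [[0, 0, 0], [3, 78, 0], 1],
    [[0, 0, 0], [3, 78, 0], 1],
    [[0, 0, 0], [3, 78, 0], 1],
  ],
)

```text
time: 27.5
eef_pos: [0.6645, -0.0032, 0.0607]
tcp_rot: [0.707, 0.002, -0.0, -0.707]
contact_force: [1.5, -0.4, -0.3]
opening: 0.723
```

```bash
python3 go.py 663.5 -3 60 0.2
```

```text
t 27.5 tcp [664.5  -3.2  60.7] toolx yaw 0.19 tilt 0.12 F [ 1.5 -0.4 -0.3] open 0.723 q [-0.16  0.44  1.71  0.    0.99 -0.16]
turn [ 0.  -0.   0.1] shift [-1.   0.7  0.2] rows 0.0
```

Emit:
step_arm(
  rows=[
    [[0, 0, 0], [-0.5, 1.5, 0], 1],
    [[0, 0, 0], [-0.5, 1.5, 0], 1],
    [[0, 0, 0], [-0.5, 1.5, 0], 1],
  ],
)

```text
time: 27.75
eef_pos: [0.6645, -0.0032, 0.0607]
tcp_rot: [0.707, 0.002, -0.0, -0.707]
contact_force: [-0.8, -0.5, 5.6]
opening: 0.718
```

Emit:
step_arm(
  rows=[
    [[0, 0, 0], [0, 0, 0], 0],
    [[0, 0, 0], [0, 0, 0], 0],
    [[0, 0, 0], [0, 0, 0], 0],
    [[0, 0, 0], [0, -15, 0], 0],
    [[0, 0, 0], [0, -50, 0], 0],
    [[0, 0, 0], [0, -90, 0], 0],
    [[0, 0, 0], [0, -110, 0], 0],
    [[0, 0, 0], [-40, -120, 0], 0],
    [[0, 0, 0], [-60, -120, 0], 0],
    [[0, 0, 0], [-60, -120, 0], 0],
  ],
)

```text
time: 28.58
eef_pos: [0.6007, -0.0029, 0.1796]
tcp_rot: [0.707, 0.001, -0.001, -0.707]
contact_force: [-0.5, 1.2, -0.1]
opening: 1.003
```

```bash
python3 -c "
from h import *
snap('15');crop('scene','15',210,150,430,320,3.6)
from meas import cases
cases('15');print();cases('15',zlo=.09,zhi=.11,box=(.6,.73,-.2,.08))"
python3 go.py 460 275.3 110 1.5
```

```text
top [194. 228.] 203 ctr [459.  275.4] mean [459.5 275.7  83. ] size [32.4 58.8] long axis deg from x 1.1
scene [405. 192.] 316 ctr [460.9 274.7] mean [463.4 274.2  83.2] size [34.2 66.1] long axis deg from x 2.4

top [308. 163.] 130 ctr [660.7 -84.5] mean [657.9 -82.3  99.3] size [27.4 62.4] long axis deg from x -10.6
top [320. 161.] 196 ctr [ 663.9 -118.4] mean [ 662.5 -117.9   99.1] size [33.8 59.6] long axis deg from x 2.8
scene [279. 275.] 434 ctr [664.7 -40.4] mean [667.3 -41.4  99.5] size [32.9 62.6] long axis deg from x -3.8
scene [297. 274.] 446 ctr [665.8  -2.9] mean [668.5  -3.2  99.4] size [34.1 62.1] long axis deg from x -0.1
scene [261. 276.] 443 ctr [664.2 -77.6] mean [667.5 -78.2  99.5] size [33.  64.1] long axis deg from x -2.9
scene [241. 278.] 465 ctr [ 665.9 -118.9] mean [ 668.3 -119.    99.6] size [33.3 62.4] long axis deg from x -1.3
t 28.68 tcp [603.1  -3.2 179.1] toolx yaw 0.19 tilt 0.1 F [-0.3  0.1  0.1] open 0.996 q [-0.17  0.18  1.81  0.    1.16 -0.18]
turn [ 0.  -1.3  0.1] shift [-142.3   68.8  279. ] rows 7.7
```

View pics/scene15c.png

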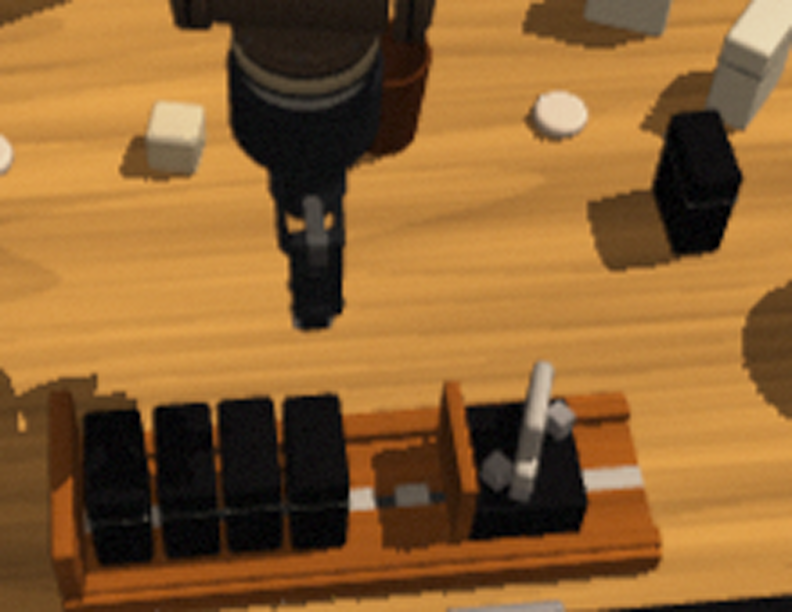

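```bash
python3 - <<'E'
from h import *
for n in("top","scene"):
    z=load(n,"15");X=cloud(z);p=z['p'].astype(int)
    m=(X[...,2]>.074)&(X[...,2]<.1)&(X[...,0]>.2)&(X[...,0]<.46)&(X[...,1]>.15)&(X[...,1]<.45)&(p.min(-1)>60)
    k,l,st,c=cv2.connectedComponentsWithStats(m.astype(np.uint8))
    for i in range(1,k):
        if st[i,4]<40: continue
        t=X[l==i];print(n,c[i].round(),st[i,4],cv2.boxPoints(cv2.minAreaRect((t[:,:2]*1000).astype(np.float32))).round().tolist())
E
```

```text
top [171. 263.] 234 [[319.0, 351.0], [367.0, 311.0], [389.0, 337.0], [341.0, 377.0]]
top [192. 292.] 238 [[236.0, 255.0], [268.0, 242.0], [292.0, 299.0], [261.0, 312.0]]
scene [388. 134.] 270 [[235.0, 254.0], [272.0, 240.0], [294.0, 297.0], [257.0, 311.0]]
scene [422. 157.] 280 [[318.0, 351.0], [369.0, 307.0], [392.0, 333.0], [340.0, 377.0]]
```

The look-alikes' nearest corner is (369,307) mm, clear of the finger at x≥403, y≤287. Going to case E.

Emit:
step_arm(
  rows=[
    [[0, -1.3, 0], [-18, 0, 36], 0],
    [[0, -1.3, 0], [-36, 0, 72], 0],
    [[0, -1.3, 0], [-54, 0, 108], 0],
    [[0, -1.3, 0], [-72, 0, 144], 0],
    [[0, -1.3, 0], [-90, 0, 180], 0],
    [[0, -1.3, 0], [-108, 0, 216], 0],
    [[0, -1.3, 0], [-126, 0, 250], 0],
    [[0, -1.3, 0], [-142, 10, 279], 0],
    [[0, -1.3, 0], [-142, 40, 279], 0],
    [[0, -1.3, 0], [-142, 65, 279], 0],
  ],
)

```text
time: 29.52
eef_pos: [0.4608, 0.2779, 0.1135]
tcp_rot: [-0.707, -0.012, 0.009, 0.707]
contact_force: [-0.9, -0.1, -1.0]
opening: 0.998
```

Emit:
step_arm(
  rows=[
    [[0, 0, 0], [0, 0, 0], 0],
    [[0, 0, 0], [0, 0, 0], 0],
  ],
)

```text
time: 29.68
eef_pos: [0.4597, 0.2753, 0.1118]
tcp_rot: [0.707, 0.008, -0.01, -0.707]
contact_force: [0.2, 0.7, 0.5]
opening: 1.004
```

```bash
python3 go.py 460 275.3 40 1.5; python3 -c "
from h import *
snap('16');crop('scene','16',350,130,470,240,5)
from meas import cases
cases('16')"
```

```text
t 29.68 tcp [459.7 275.3 111.8] toolx yaw 1.51 tilt 0.2 F [0.2 0.7 0.5] open 1.004 q [ 0.35  0.12  2.01 -0.    1.02  0.32]
turn [ 0.1  0.  -0.2] shift [ 0.5 71.8  0.1] rows 1.7
scene [317. 171.] 98 ctr [373.4  74.6] mean [381.   73.7  82.9] size [39.1 58.2] long axis deg from x -89.1
scene [405. 191.] 290 ctr [460.6 274.7] mean [462.4 272.9  83. ] size [33.4 64.2] long axis deg from x 2.0
```

View pics/scene16c.png

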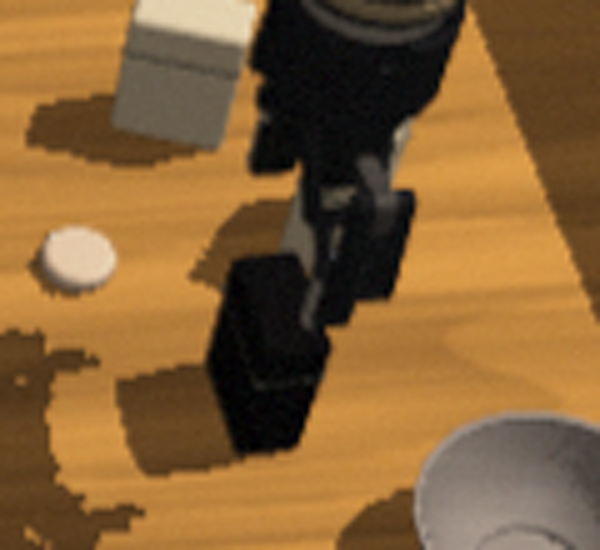

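Emit:
step_arm(
  rows=[
    [[0, 0, 0], [0, 20, 0], 0],
    [[0, 0, 0], [0, 42, 0], 0],
    [[0, 0, 0], [0, 62, 0], 0],
    [[0, 0, 0], [0, 70, 0], 0],
    [[0, 0, 0], [0, 70, 0], 0],
    [[0, 0, 0], [0, 70, 0], 1],
    [[0, 0, 0], [0, 70, 0], 1],
    [[0, 0, 0], [0, 70, 0], 1],
    [[0, 0, 0], [0, 70, 0], 1],
    [[0, 0, 0], [0, 70, 0], 1],
  ],
)

```text
time: 30.62
eef_pos: [0.462, 0.2759, 0.0453]
tcp_rot: [-0.707, -0.011, 0.008, 0.708]
contact_force: [1.1, -1.0, 6.8]
opening: 0.72
```

Emit:
step_arm(
  rows=[
    [[0, 0, 0], [0, -15, 0], 1],
    [[0, 0, 0], [0, -45, 0], 1],
    [[0, 0, 0], [0, -80, 0], 1],
    [[0, 0, 0], [0, -110, 0], 1],
    [[0, 0, 0], [0, -125, 0], 1],
    [[0, 0, 0], [0, -125, 0], 1],
  ],
)

```text
time: 31.12
eef_pos: [0.4626, 0.2763, 0.1729]
tcp_rot: [-0.706, -0.012, 0.006, 0.708]
contact_force: [0.5, -0.3, -0.5]
opening: 0.721
```

```bash
python3 go.py 663.5 35 165 0.2
```

```text
t 31.12 tcp [462.6 276.3 172.9] toolx yaw 1.51 tilt 0.53 F [ 0.5 -0.3 -0.5] open 0.721 q [0.35 0.04 1.97 0.   1.12 0.32]
turn [-0.2  1.3  0.5] shift [ 194.4    8.9 -246.5] rows 7.5
```

Emit:
step_arm(
  rows=[
    [[0, 1.3, 0], [10, 0, -40], 1],
    [[0, 1.3, 0], [20, 0, -80], 1],
    [[0, 1.3, 0], [30, 0, -120], 1],
    [[0, 1.3, 0], [40, 0, -160], 1],
    [[0, 1.3, 0], [60, 0, -195], 1],
    [[0, 1.3, 0], [90, 0, -222], 1],
    [[0, 1.3, 0], [125, 0, -240], 1],
    [[0, 1.3, 0], [162, 0, -246.5], 1],
    [[0, 1.3, 0], [194, 0, -246.5], 1],
    [[0, 1.3, 0], [194, 0, -246.5], 1],
  ],
)

```text
time: 31.95
eef_pos: [0.6639, 0.0324, 0.1643]
tcp_rot: [-0.707, -0.0, 0.001, 0.707]
contact_force: [-0.4, -0.4, -1.1]
opening: 0.714
```

Emit:
step_arm(
  rows=[
    [[0, 0, 0], [0, 30, 0], 1],
    [[0, 0, 0], [0, 30, 0], 1],
    [[0, 0, 0], [0, 30, 0], 1],
    [[0, 0, 0], [0, 30, 0], 1],
  ],
)

```text
time: 32.28
eef_pos: [0.6593, 0.0343, 0.137]
tcp_rot: [-0.707, -0.0, 0.002, 0.707]
contact_force: [-0.3, 0.7, -2.0]
opening: 0.718
```

```bash
python3 go.py 663.5 35 61 0.2
```

```text
t 32.28 tcp [659.3  34.3 137. ] toolx yaw 0.22 tilt 0.15 F [-0.3  0.7 -2. ] open 0.718 q [-0.1   0.34  1.69  0.    1.12 -0.11]
turn [-0.   0.  -0.1] shift [ 4.4 76.   0.7] rows 1.8
```

Emit:
step_arm(
  rows=[
    [[0, 0, 0], [3, 25, 0], 1],
    [[0, 0, 0], [3, 50, 0], 1],
    [[0, 0, 0], [3, 60, 0], 1],
    [[0, 0, 0], [3, 65, 0], 1],
    [[0, 0, 0], [3, 71, 0], 1],
    [[0, 0, 0], [3, 75, 0], 1],
    [[0, 0, 0], [3, 77, 0], 1],
    [[0, 0, 0], [3, 77, 0], 1],
    [[0, 0, 0], [3, 77, 0], 1],
  ],
)

```text
time: 33.03
eef_pos: [0.6641, 0.0339, 0.0619]
tcp_rot: [0.707, 0.002, -0.001, -0.707]
contact_force: [-0.4, -0.2, -1.5]
opening: 0.715
```

```bash
python3 go.py 663.5 35 61 0.2
```

```text
t 33.03 tcp [664.1  33.9  61.9] toolx yaw 0.2 tilt 0.08 F [-0.4 -0.2 -1.5] open 0.715 q [-0.1   0.44  1.71 -0.    0.99 -0.1 ]
turn [ 0.  -0.   0.1] shift [-0.6  0.9  1.1] rows 0.0
```

Emit:
step_arm(
  rows=[
    [[0, 0, 0], [-0.5, 1, 0], 1],
    [[0, 0, 0], [-0.5, 2, 0], 1],
    [[0, 0, 0], [-0.5, 2, 0], 1],
    [[0, 0, 0], [-0.5, 2, 0], 1],
  ],
)

```text
time: 33.37
eef_pos: [0.664, 0.0338, 0.0613]
tcp_rot: [0.707, 0.002, -0.001, -0.707]
contact_force: [-1.8, -0.6, 5.7]
opening: 0.718
```

Emit:
step_arm(
  rows=[
    [[0, 0, 0], [0, 0, 0], 0],
    [[0, 0, 0], [0, 0, 0], 0],
    [[0, 0, 0], [0, 0, 0], 0],
    [[0, 0, 0], [0, -15, 0], 0],
    [[0, 0, 0], [0, -50, 0], 0],
    [[0, 0, 0], [0, -90, 0], 0],
    [[0, 0, 0], [0, -110, 0], 0],
    [[0, 0, 0], [-40, -120, 0], 0],
    [[0, 0, 0], [-80, -120, 0], 0],
    [[0, 0, 0], [-80, -120, 0], 0],
  ],
)

```text
time: 34.2
eef_pos: [0.575, 0.0348, 0.1766]
tcp_rot: [-0.707, 0.002, 0.005, 0.707]
contact_force: [1.4, 0.3, -1.8]
opening: 1.003
```

```bash
python3 -c "
from h import *
snap('17');crop('scene','17',210,150,430,320,3.6)
from meas import cases
cases('17',zlo=.09,zhi=.11,box=(.6,.73,-.2,.09))
for n in('scene','top'):
    X=cloud(load(n,'17'));hd=X[(X[...,2]>.112)&(X[...,2]<.14)&(X[...,0]>.62)&(X[...,0]<.71)&(X[...,1]>.08)&(X[...,1]<.17)]
    print(n,len(hd),hd.mean(0),cv2.minAreaRect((hd[:,:2]*1000).astype(np.float32)),np.percentile(hd[:,2],90))
"
python3 go.py 663.4 126.4 160 72
```

```text
top [307. 162.] 554 ctr [663.7 -75.1] mean [662.3 -77.7  98.8] size [ 60.5 103.6] long axis deg from x -87.2
scene [315. 272.] 452 ctr [664.8  34.4] mean [667.9  34.   99.3] size [34.1 62.5] long axis deg from x 0.3
scene [261. 277.] 1355 ctr [665.8 -76.2] mean [668.8 -76.8  99.5] size [ 64.3 104.4] long axis deg from x -86.8
scene [297. 274.] 446 ctr [664.7  -2.8] mean [668.6  -3.   99.3] size [33.9 63.7] long axis deg from x -0.6
scene 133 [0.66679178 0.12254893 0.1257707 ] ((663.5856323242188, 123.68467712402344), (11.953903198242188, 46.17628479003906), 72.47763061523438) 0.12885591712846065
top 15 [0.65681407 0.1314592  0.12573828] ((660.665771484375, 130.71852111816406), (4.8906636238098145, 36.15084457397461), 77.70323944091797) 0.1293363273633904
t 34.3 tcp [581.4  33.9 179.2] toolx yaw 0.2 tilt 0.02 F [0.2 0.  0.2] open 1.0 q [-0.12  0.13  1.86  0.    1.15 -0.12]
turn [ -0.  -71.8  -0. ] shift [82.3 19.2 92.2] rows 10.0
```

View pics/scene17c.png

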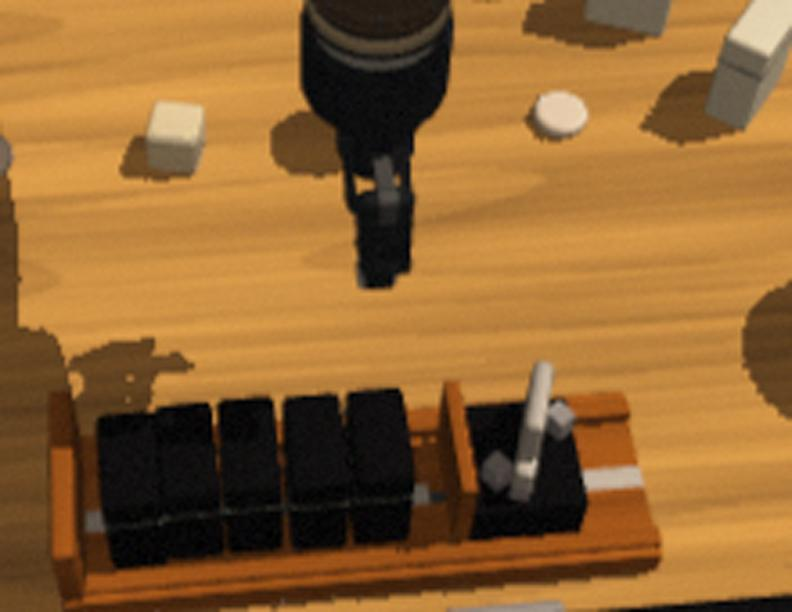

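The disturbance came: case A now touches case B and has moved off the wall. I'll check its x and yaw.

```bash
python3 - <<'E'
from h import *
z=load("scene","17");X=cloud(z);p=z['p'].astype(int)
m=(X[...,2]>.09)&(X[...,2]<.11)&(X[...,0]>.6)&(X[...,0]<.73)&(p.max(-1)<60)
for a,b in((-.14,-.1),(-.09,-.065),(-.055,-.03)):
    q=X[m&(X[...,1]>a)&(X[...,1]<b)]
    print(np.percentile(q,[1,99],axis=0).round(4).tolist())
q=X[m&(X[...,1]<-.02)]
# edge profile
for y0 in np.arange(-.128,-.02,.006):
    s=q[abs(q[:,1]-y0)<.003]
    if len(s): print(round(y0,3),len(s),s[:,0].min().round(4),s[:,0].max().round(4))
crop("scene","17",225,240,340,320,6)
E
```

```text
[[0.6384, -0.1274, 0.0906], [0.6988, -0.1004, 0.1037]]
[[0.6349, -0.0896, 0.0919], [0.6957, -0.0655, 0.1037]]
[[0.634, -0.0547, 0.0912], [0.6949, -0.0302, 0.1033]]
-0.128 34 0.6398 0.6982
-0.122 79 0.64 0.6989
-0.116 83 0.6373 0.6991
-0.11 86 0.6381 0.6997
-0.104 84 0.6384 0.6994
-0.098 82 0.6392 0.6988
-0.092 72 0.6365 0.6943
-0.086 81 0.6343 0.6963
-0.08 81 0.6364 0.6958
-0.074 83 0.6335 0.696
-0.068 81 0.6348 0.6948
-0.062 65 0.6356 0.6943
-0.056 64 0.6354 0.6937
-0.05 82 0.6323 0.6964
-0.044 82 0.6337 0.6948
-0.038 81 0.6342 0.6953
-0.032 81 0.6352 0.6954
-0.026 54 0.6362 0.6948
```

View pics/scene17c.png

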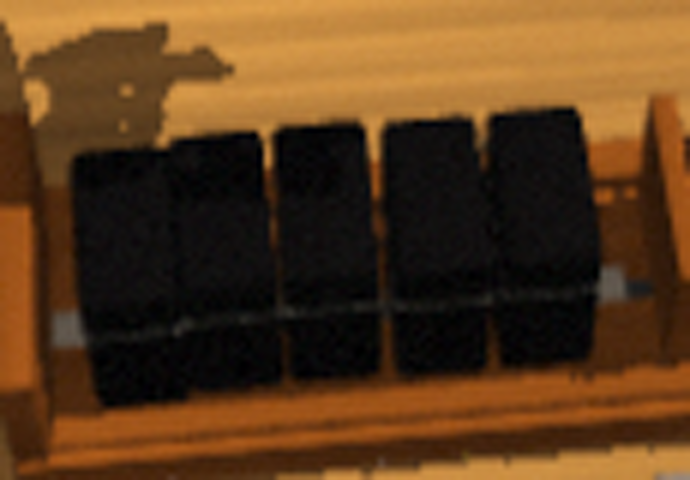

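Emit:
step_arm(
  rows=[
    [[0, -7, 0], [8, 0, 9], 0],
    [[0, -14, 0], [16, 0, 18], 0],
    [[0, -21, 0], [24, 0, 27], 0],
    [[0, -28, 0], [32, 0, 36], 0],
    [[0, -35, 0], [40, 0, 45], 0],
    [[0, -42, 0], [50, 0, 56], 0],
    [[0, -49, 0], [60, 0, 66], 0],
    [[0, -56, 0], [70, 0, 76], 0],
    [[0, -63, 0], [82, 0, 92], 0],
    [[0, -70, 0], [82, 0, 92], 0],
  ],
)

```text
time: 35.13
eef_pos: [0.6681, 0.1282, 0.1802]
tcp_rot: [0.577, 0.41, -0.407, -0.577]
contact_force: [-1.0, -0.2, -0.5]
opening: 1.002
```

Emit:
step_arm(
  rows=[
    [[0, -2, 0], [0, 20, 0], 0],
    [[0, -2, 0], [0, 20, 0], 0],
    [[0, -2, 0], [0, 20, 0], 0],
  ],
)

```text
time: 35.38
eef_pos: [0.665, 0.126, 0.158]
tcp_rot: [-0.571, -0.416, 0.417, 0.572]
contact_force: [-0.3, 0.8, -0.2]
opening: 0.999
```

```bash
python3 go.py 663.4 126 97 72; python3 -c "
from h import *
snap('18');crop('scene','18',300,200,420,310,5)"
```

```text
t 35.38 tcp [665. 126. 158.] toolx yaw 72.13 tilt 0.12 F [-0.3  0.8 -0.2] open 0.999 q [ 0.04  0.35  1.63  0.    1.16 -1.22]
turn [-0.1  0.1 -0. ] shift [-0.4 61.   1.4] rows 1.5
```

View pics/scene18c.png

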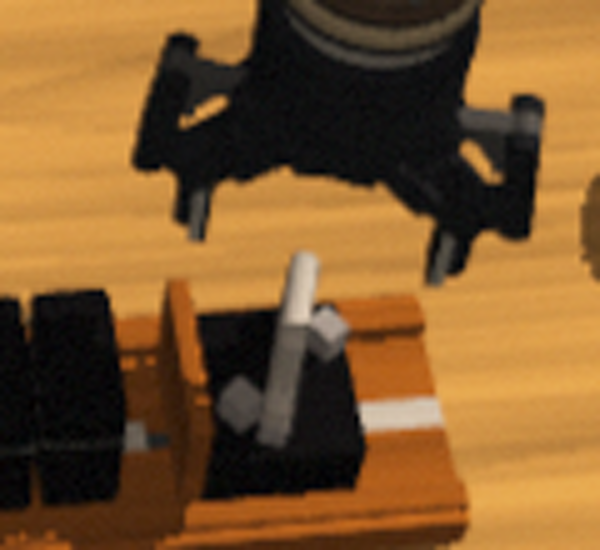

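Emit:
step_arm(
  rows=[
    [[0, 0, 0], [-1, 5, 1], 0.45],
    [[0, 0, 0], [-1, 20, 1], 0.45],
    [[0, 0, 0], [-1, 40, 1], 0.45],
    [[0, 0, 0], [-1, 55, 1], 0.45],
    [[0, 0, 0], [-1, 61, 1], 0.45],
    [[0, 0, 0], [-1, 61, 1], 0.45],
    [[0, 0, 0], [-1, 61, 1], 0.45],
  ],
)

```text
time: 36.07
eef_pos: [0.6633, 0.1252, 0.0974]
tcp_rot: [-0.571, -0.416, 0.417, 0.572]
contact_force: [-0.1, 0.4, -0.5]
opening: 0.549
```

```bash
python3 go.py 663.4 126 97 72; python3 -c "
from h import *
snap('19');crop('scene','19',300,200,420,310,5)"
```

```text
t 36.07 tcp [663.3 125.2  97.4] toolx yaw 72.19 tilt 0.06 F [-0.1  0.4 -0.5] open 0.549 q [ 0.04  0.42  1.67 -0.    1.06 -1.22]
turn [-0.1  0.2 -0. ] shift [0.8 0.4 0.1] rows 0.0
```

View pics/scene19c.png

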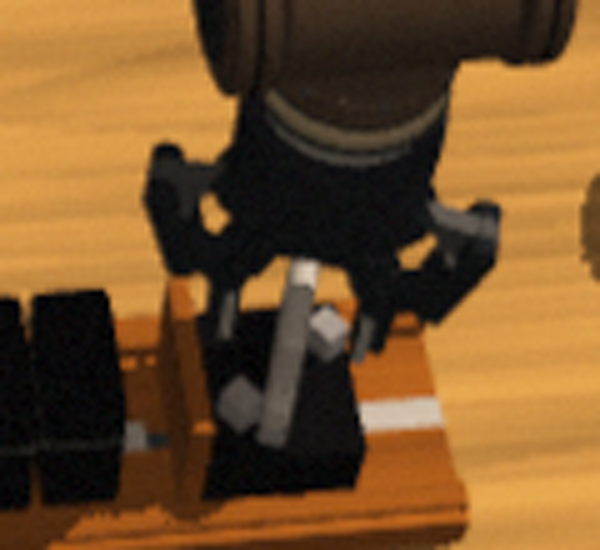

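Emit:
step_arm(
  rows=[
    [[0, 0, 0], [0.5, 0, 0], 1],
    [[0, 0, 0], [0.5, 0, 0], 1],
    [[0, 0, 0], [0.5, 0, 0], 1],
    [[0, 0, 0], [0.5, 0, 0], 1],
    [[0, 0, 0], [0.5, 0, 0], 1],
    [[0, 0, 0], [0.5, 0, 0], 1],
    [[0, 0, 0], [0.5, 0, 0], 1],
  ],
  newtons=50,
)

```text
time: 36.75
eef_pos: [0.664, 0.1257, 0.0991]
tcp_rot: [0.572, 0.417, -0.416, -0.571]
contact_force: [-2.0, -1.2, 5.4]
opening: 0.133
```

```bash
python3 go.py 663.4 80 96.5 72
```

```text
t 36.75 tcp [664.  125.7  99.1] toolx yaw 72.19 tilt 0.05 F [-2.  -1.2  5.4] open 0.133 q [ 0.04  0.41  1.67 -0.    1.06 -1.22]
turn [0.  0.2 0. ] shift [-43.7   2.6 -13.4] rows 1.1
```

Emit:
step_arm(
  rows=[
    [[0, 0, 0], [-4, 0, -1.3], 1],
    [[0, 0, 0], [-9, 0, -2.9], 1],
    [[0, 0, 0], [-14, 0, -4.5], 1],
    [[0, 0, 0], [-19, 0, -6.1], 1],
    [[0, 0, 0], [-24, 0, -7.7], 1],
    [[0, 0, 0], [-29, 0, -9.3], 1],
    [[0, 0, 0], [-34, 0, -10.9], 1],
    [[0, 0, 0], [-38, 0, -12.2], 1],
    [[0, 0, 0], [-41, 0, -13.2], 1],
    [[0, 0, 0], [-41, 0, -13.2], 1],
  ],
)

```text
time: 37.58
eef_pos: [0.664, 0.0848, 0.0991]
tcp_rot: [-0.57, -0.418, 0.415, 0.573]
contact_force: [-2.3, 4.8, 4.5]
opening: 0.132
```

```bash
python3 go.py 663.4 75.5 96.5 72; python3 -c "
from h import *
snap('20');crop('scene','20',210,210,410,320,4)"
```

```text
t 37.58 tcp [664.   84.8  99.1] toolx yaw 72.14 tilt 0.29 F [-2.3  4.8  4.5] open 0.132 q [-0.03  0.4   1.68  0.01  1.06 -1.29]
turn [-0.   0.1  0.3] shift [-9.1  2.6 -2.3] rows 0.2
```

View pics/scene20c.png

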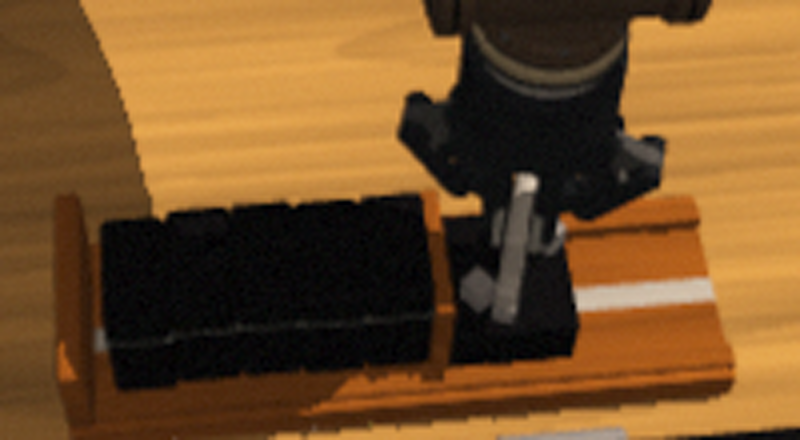

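Emit:
step_arm(
  rows=[
    [[0, 0, 0], [-2, 0, -0.6], 1],
    [[0, 0, 0], [-4, 0, -1.3], 1],
    [[0, 0, 0], [-6, 0, -1.9], 1],
    [[0, 0, 0], [-7, 0, -2.2], 1],
    [[0, 0, 0], [-7, 0, -2.2], 1],
    [[0, 0, 0], [-7, 0, -2.2], 1],
  ],
)

```text
time: 38.18
eef_pos: [0.664, 0.0783, 0.0991]
tcp_rot: [-0.57, -0.418, 0.415, 0.573]
contact_force: [-1.0, 6.5, 6.2]
opening: 0.132
```

Emit:
step_arm(
  rows=[
    [[0, 0, 0], [-1, 0, -0.3], 1],
    [[0, 0, 0], [-1.5, 0, -0.5], 1],
    [[0, 0, 0], [-1.5, 0, -0.5], 1],
    [[0, 0, 0], [-1.5, 0, -0.5], 1],
  ],
)

```text
time: 38.52
eef_pos: [0.664, 0.077, 0.0991]
tcp_rot: [-0.57, -0.418, 0.415, 0.573]
contact_force: [-2.5, 7.8, 4.9]
opening: 0.129
```

```bash
python3 go.py 663.4 75.5 96.5 72
```

```text
t 38.52 tcp [664.   77.   99.1] toolx yaw 72.16 tilt 0.35 F [-2.5  7.8  4.9] open 0.129 q [-0.04  0.4   1.69  0.01  1.05 -1.3 ]
turn [-0.   0.2  0.3] shift [-1.6  2.6  0.1] rows 0.1
```

Emit:
step_arm(
  rows=[
    [[0, 0, 0], [-1, 0, -0.3], 1],
    [[0, 0, 0], [-2, 0, -0.6], 1],
    [[0, 0, 0], [-2, 0, -0.6], 1],
    [[0, 0, 0], [-2, 0, -0.6], 1],
  ],
)

```text
time: 38.85
eef_pos: [0.664, 0.0748, 0.0991]
tcp_rot: [-0.57, -0.418, 0.415, 0.573]
contact_force: [-2.5, 7.7, 5.6]
opening: 0.132
```

```bash
python3 go.py 663.4 75.5 96.5 72
```

```text
t 38.85 tcp [664.   74.8  99.1] toolx yaw 72.16 tilt 0.34 F [-2.5  7.7  5.6] open 0.132 q [-0.04  0.4   1.69  0.01  1.05 -1.3 ]
turn [-0.   0.2  0.3] shift [0.5 2.6 0.8] rows 0.1
```

Emit:
step_arm(
  rows=[
    [[0, 0, 0], [-1, 0, -0.3], 1],
    [[0, 0, 0], [-1.5, 0, -0.5], 1],
    [[0, 0, 0], [-1.5, 0, -0.5], 1],
    [[0, 0, 0], [-1.5, 0, -0.5], 1],
  ],
)

```text
time: 39.18
eef_pos: [0.664, 0.0734, 0.0992]
tcp_rot: [-0.57, -0.418, 0.415, 0.573]
contact_force: [-0.7, 7.6, 5.2]
opening: 0.129
```

```bash
python3 go.py 663.4 75.5 96.5 72;python3 -c "
from h import *
snap('21');crop('scene','21',210,220,370,320,5)
z=load('scene','21');X=cloud(z)
b=(X[...,0]>.62)&(X[...,0]<.71)
w=X[b&(X[...,2]>.076)&(X[...,2]<.09)&(X[...,1]>-.165)&(X[...,1]<-.138)];print('wall',np.percentile(w[:,1],[2,50,98]))
p=z['p'].astype(int)
c=X[b&(X[...,2]>.093)&(X[...,2]<.106)&(X[...,1]>-.15)&(X[...,1]<.05)&(p.max(-1)<60)];print('cases',np.percentile(c[:,1],[.5,99.5]))
"
```

```text
t 39.18 tcp [664.   73.4  99.2] toolx yaw 72.15 tilt 0.37 F [-0.7  7.6  5.2] open 0.129 q [-0.04  0.4   1.69  0.01  1.05 -1.31]
turn [-0.   0.2  0.4] shift [1.8 2.7 1.2] rows 0.1
wall [-0.15730884 -0.14973929 -0.14185399]
cases [-0.14151566  0.02532243]
```

View pics/scene21c.png

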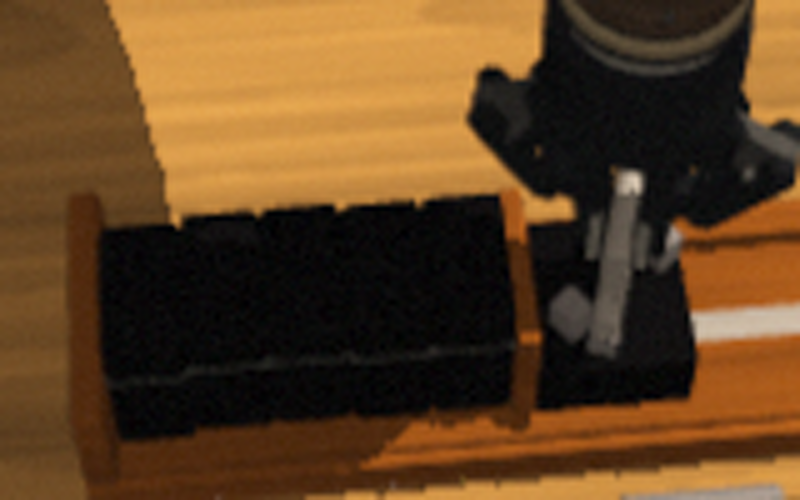

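Emit:
step_arm(
  rows=[
    [[0, 0, 0], [-1, 0, -0.3], 1],
    [[0, 0, 0], [-1, 0, -0.3], 1],
    [[0, 0, 0], [-1, 0, -0.3], 1],
  ],
)

```text
time: 39.53
eef_pos: [0.664, 0.0732, 0.0991]
tcp_rot: [-0.57, -0.418, 0.414, 0.573]
contact_force: [-1.9, 9.6, 5.2]
opening: 0.13
```

Emit:
step_arm(
  rows=[
    [[0, 0, 0], [-1, 0, -0.3], 1],
    [[0, 0, 0], [-1, 0, -0.3], 1],
    [[0, 0, 0], [-1, 0, -0.3], 1],
  ],
)

```text
time: 39.78
eef_pos: [0.664, 0.0731, 0.0992]
tcp_rot: [-0.569, -0.419, 0.414, 0.574]
contact_force: [-1.5, 12.1, 5.0]
opening: 0.13
```

Emit:
step_arm(
  rows=[
    [[0, 0, 0], [0.5, -4, 0.2], 1],
    [[0, 0, 0], [0.5, -8, 0.2], 1],
    [[0, 0, 0], [0.5, -11, 0.2], 1],
    [[0, 0, 0], [0.5, -11, 0.2], 1],
    [[0, 0, 0], [0.5, -11, 0.2], 1],
  ],
)

```text
time: 40.2
eef_pos: [0.6635, 0.073, 0.1061]
tcp_rot: [-0.57, -0.419, 0.414, 0.574]
contact_force: [5.0, 10.5, -9.3]
opening: 0.131
```

```bash
python3 go.py 663.7 74 107.6 0
```

```text
t 40.2 tcp [663.5  73.  106.1] toolx yaw 72.12 tilt 0.52 F [ 5.  10.5 -9.3] open 0.131 q [-0.05  0.39  1.69  0.01  1.06 -1.31]
turn [-0.4 72.1  0.4] shift [ 1.  -1.5  0.1] rows 10.1
```

Emit:
step_arm(
  rows=[
    [[0, 0, 0], [0.5, -1.5, 0], 1],
    [[0, 0, 0], [0.5, -1.5, 0], 1],
    [[0, 7, 0], [0.5, -1.5, 0], 1],
    [[0, 14, 0], [0.5, -1.5, 0], 1],
    [[0, 21, 0], [0.5, -1.5, 0], 1],
    [[0, 28, 0], [0.5, -1.5, 0], 1],
    [[0, 35, 0], [0.5, -1.5, 0], 1],
    [[0, 35, 0], [0.5, -1.5, 0], 1],
  ],
)

```text
time: 40.87
eef_pos: [0.6632, 0.0725, 0.1069]
tcp_rot: [-0.668, -0.225, 0.223, 0.673]
contact_force: [3.7, 7.7, -10.1]
opening: 0.126
```

```bash
python3 go.py 663.7 73.5 107.6 0;python3 -c "
from h import *
snap('22');crop('scene','22',210,200,370,320,5)"
```

```text
t 40.87 tcp [663.2  72.5 106.9] toolx yaw 36.89 tilt 0.4 F [  3.7   7.7 -10.1] open 0.126 q [-0.05  0.39  1.69  0.01  1.07 -0.69]
turn [-0.4 36.9  0.1] shift [ 1.  -0.7  0.5] rows 5.2
```

View pics/scene22c.png

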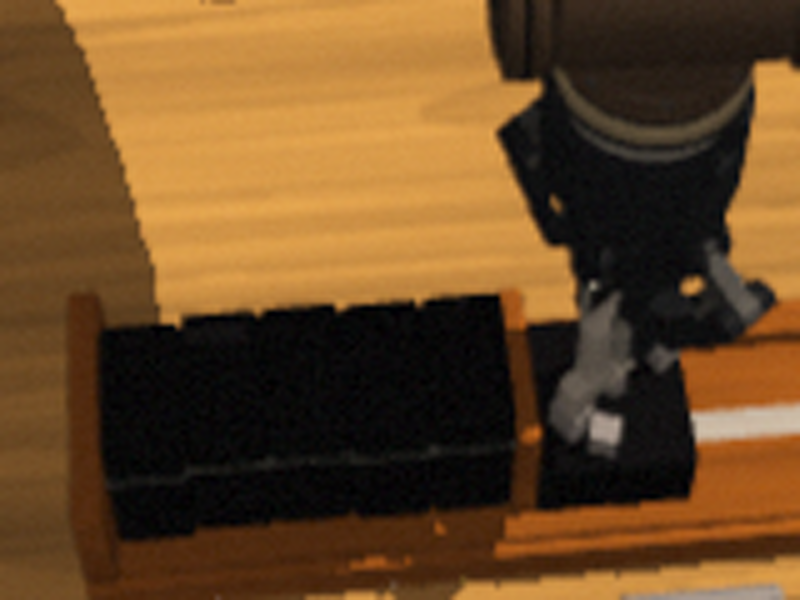

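Emit:
step_arm(
  rows=[
    [[0, 7, 0], [0, 0, 0], 1],
    [[0, 14, 0], [0, 0, 0], 1],
    [[0, 21, 0], [0, 0, 0], 1],
    [[0, 28, 0], [0, 0, 0], 1],
    [[0, 35, 0], [0, 0, 0], 1],
    [[0, 37, 0], [0, 0, 0], 1],
    [[0, 37, 0], [0, 0, 0], 1],
  ],
)

```text
time: 41.55
eef_pos: [0.6626, 0.0723, 0.1066]
tcp_rot: [-0.705, 0.0, 0.001, 0.709]
contact_force: [3.2, 6.6, -9.2]
opening: 0.133
```

```bash
python3 go.py 663.7 73.5 86 0
```

```text
t 41.55 tcp [662.6  72.3 106.6] toolx yaw 0.06 tilt 0.38 F [ 3.2  6.6 -9.2] open 0.133 q [-0.05  0.39  1.69  0.01  1.07 -0.05]
turn [-0.4  0.1 -0.1] shift [ 1.2 20.6  1.1] rows 0.5
```

Emit:
step_arm(
  rows=[
    [[0, 0, 0], [0.5, 4, 0], 1],
    [[0, 0, 0], [0.5, 8, 0], 1],
    [[0, 0, 0], [0.5, 12, 0], 1],
    [[0, 0, 0], [0.5, 16, 0], 1],
    [[0, 0, 0], [0.5, 16, 0], 1],
    [[0, 0, 0], [0.5, 16, 0], 1],
  ],
)

```text
time: 42.05
eef_pos: [0.6628, 0.0722, 0.0911]
tcp_rot: [-0.705, 0.0, 0.002, 0.709]
contact_force: [1.2, 7.6, -5.1]
opening: 0.13
```

```bash
python3 go.py 663.7 73.5 86 0
```

```text
t 42.05 tcp [662.8  72.2  91.1] toolx yaw 0.14 tilt 0.39 F [ 1.2  7.6 -5.1] open 0.13 q [-0.05  0.41  1.69  0.01  1.04 -0.05]
turn [-0.4  0.1 -0.2] shift [0.9 5.1 1.2] rows 0.1
```

Emit:
step_arm(
  rows=[
    [[0, 0, 0], [0.5, 2, 0], 1],
    [[0, 0, 0], [0.5, 4, 0], 1],
    [[0, 0, 0], [0.5, 4, 0], 1],
    [[0, 0, 0], [0.5, 4, 0], 1],
  ],
)

```text
time: 42.38
eef_pos: [0.6629, 0.0723, 0.0873]
tcp_rot: [-0.705, 0.0, 0.002, 0.709]
contact_force: [0.8, 6.9, -5.0]
opening: 0.13
```

Emit:
step_arm(
  rows=[
    [[0, 0, 0], [0.5, 1, 0], 1],
    [[0, 0, 0], [0.5, 1, 0], 0.4],
    [[0, 0, 0], [0.5, 1, 0], 0.4],
    [[0, 0, 0], [0.5, 1, 0], 0.4],
    [[0, 0, 0], [0.5, 1, 0], 0],
  ],
)

```text
time: 42.8
eef_pos: [0.6655, 0.0687, 0.0896]
tcp_rot: [0.707, 0.001, -0.001, -0.707]
contact_force: [-0.5, 0.1, -0.5]
opening: 0.697
```

Emit:
step_arm(
  rows=[
    [[0, 0, 0], [0, -15, 0], 0],
    [[0, 0, 0], [0, -45, 0], 0],
    [[0, 0, 0], [0, -85, 0], 0],
    [[0, 0, 0], [-30, -110, 0], 0],
    [[0, 0, 0], [-70, -120, 30], 0],
    [[0, 0, 0], [-110, -120, 70], 0],
    [[0, 0, 0], [-140, -120, 100], 0],
    [[0, 0, 0], [-140, -120, 120], 0],
    [[0, 0, 0], [-140, -120, 120], 0],
  ],
)

```text
time: 43.55
eef_pos: [0.5216, 0.1932, 0.2114]
tcp_rot: [-0.706, -0.003, 0.003, 0.708]
contact_force: [0.6, -0.1, -0.3]
opening: 1.003
```

```bash
python3 go.py;python3 - <<'E'
from h import *
snap('23');crop('scene','23',210,200,410,320,4)
for n in('scene','top'):
    z=load(n,'23');X=cloud(z);p=z['p'].astype(int)
    hd=X[(X[...,2]>.102)&(X[...,2]<.14)&(X[...,0]>.62)&(X[...,0]<.71)&(X[...,1]>.03)&(X[...,1]<.12)&(p.max(-1)>70)]
    print(n,len(hd),cv2.minAreaRect((hd[:,:2]*1000).astype(np.float32)),np.percentile(hd[:,2],[50,90]))
    b=(X[...,0]>.60)&(X[...,0]<.73)&(X[...,2]>.092)&(X[...,2]<.106)&(X[...,1]>-.16)&(X[...,1]<.04)&(p.max(-1)<60)
    q=X[b]
    for y0 in np.arange(-.14,.03,.01):
        s=q[abs(q[:,1]-y0)<.005]
        if len(s): print(round(y0,3),len(s),np.percentile(s[:,0],[1,99]).round(4))
    print(np.percentile(q[:,1],[.5,99.5]))
E
```

```text
t 43.55 tcp [521.6 193.2 211.4] toolx yaw 0.49 tilt 0.18 F [ 0.6 -0.1 -0.3] open 1.003 q [0.17 0.04 1.89 0.   1.21 0.16]
scene 163 ((663.8635864257812, 74.27173614501953), (13.118152618408203, 44.18121337890625), 1.5065592527389526) [0.11443562 0.11745113]
-0.14 101 [0.6391 0.6983]
-0.13 135 [0.6382 0.6977]
-0.12 136 [0.6382 0.6972]
-0.11 134 [0.6355 0.6975]
-0.1 134 [0.6347 0.695 ]
-0.09 130 [0.6344 0.6945]
-0.08 127 [0.6363 0.6941]
-0.07 134 [0.6355 0.6946]
-0.06 134 [0.6345 0.6943]
-0.05 136 [0.6335 0.695 ]
-0.04 132 [0.6353 0.6952]
-0.03 133 [0.6356 0.6965]
-0.02 132 [0.6378 0.6953]
-0.01 132 [0.6341 0.6954]
0.0 132 [0.6363 0.6958]
0.01 134 [0.6339 0.6953]
0.02 130 [0.6366 0.6942]
[-0.14150873  0.025107  ]
top 69 ((663.103271484375, 74.57485961914062), (43.619991302490234, 12.012995719909668), 89.36768341064453) [0.1143559  0.11739966]
-0.14 42 [0.6374 0.6929]
-0.13 55 [0.6364 0.6937]
-0.12 58 [0.6383 0.6939]
-0.11 54 [0.6362 0.6929]
-0.1 54 [0.6343 0.6902]
-0.09 59 [0.6348 0.6899]
-0.08 62 [0.6344 0.6905]
-0.07 57 [0.6331 0.6909]
-0.06 54 [0.6339 0.6905]
-0.05 55 [0.6334 0.6907]
-0.04 56 [0.6344 0.6914]
-0.03 62 [0.6358 0.6913]
-0.02 59 [0.6363 0.6918]
-0.01 52 [0.6361 0.6917]
0.0 53 [0.635  0.6894]
0.01 55 [0.6342 0.6917]
0.02 64 [0.6336 0.6932]
[-0.14182058  0.02530053]
```

View pics/scene23c.png

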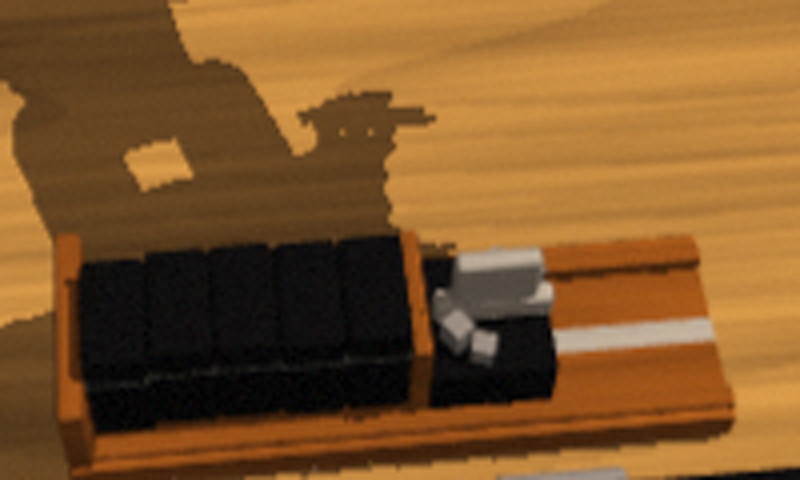

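```bash
python3 - <<'E'
from h import *
for t in('0','23'):
    z=load('scene',t);X=cloud(z)
    hd=X[(X[...,2]>.102)&(X[...,2]<.14)&(X[...,0]>.62)&(X[...,0]<.71)&(z['p'].max(-1)>70)&(abs(X[...,1])<.12)]
    print(t,np.percentile(hd[:,2],[50,90,98]).round(4))
E
```

```text
0 [0.1143 0.117  0.1182]
23 [0.1144 0.1175 0.1183]
```

View pics/scene23.png

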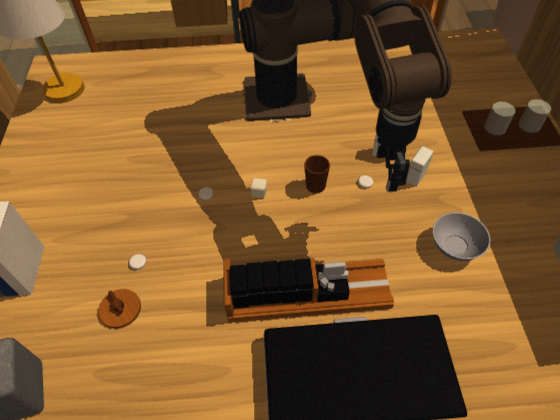

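The pin is home: the handle top is at its starting height (0.1175 m against 0.117 m) and the bar is along y. Five cases are packed at (230–312, 282), nothing else has moved, and the arm is clear. Handing in.

```bash
python3 -c "
from plant import ctrl
print(ctrl.sign_off())"
```

```text
the job is handed in; nothing more can be done
None
```

The job is done and handed in at about 44 s. All five black cases are packed on the rack with the stop locked behind them.

- **Sequence:** I pulled the pin up by its handle, turned it into the rest notch and drew the stop back. I then stood the five cases on the deck, pushed the stop up until the force rose at the wall, and turned the handle back so the pin dropped into the five-case slot.
- **Disturbance:** while I was placing the last case, the one nearest the wall was knocked a little off the wall, against its neighbour and about 4 mm sideways. Pushing the stop up packed it back against the wall.
- **Pin:** the handle top is at 117.5 mm, against 117.0 mm when it was home at the start. The bar is within about 1.5° of the rack's axis.
- **Cases:** they run without gaps from about 1 mm off the wall to the stop, upright and square. The wall case is about 4–5 mm off the centre line and the others within about 2 mm; the limit is 12 mm.
- **Surroundings:** in the last picture the other things, including the white look-alikes, looked to be where they started, and the gripper was clear of everything.

No check failed. The one small disagreement was the pin's position along the rack: the last pictures put it about 1 mm short of the slot's centre, and my push reading about 2.4 mm. Both are inside the 3 mm play.

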